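Inspect a nested case with a false bottom

ROBOT

A 6-joint arm with a two-finger parallel gripper is mounted at the origin on the work surface. World frame = base frame: x ahead of the robot, y to its left, z up, the work surface at z = 0. Lengths are in m, angles in rad, forces in N, time in s.
With the tool pointing down it reaches from about 0.425 to 0.95 m from the base axis. Payload 3.5 kg.
Tool frame: the origin (TCP) lies at the very end of the fingers, on their centre line; the grasp point (between the pads) lies 19 mm behind it; z points along the fingers, y is the direction in which the jaws open and shut (so a half turn about z gives the same grasp; the last joint's range is limited). The gripper opens to 85 mm and grips with 20 to 120 N. Pads are 22 mm wide; open, the fingers measure 114 mm over their backs; the gripper's body (76 mm by 85 mm) begins 54 mm behind the grasp point. The pads swing forward as they close: fully open they stand 13 mm farther back than shut.
Start: joints at [1.171, 0.286, 1.577, -0, 1.279, -0.15], TCP at [0.167, 0.654, 0.231] pointing down, gripper open.
Joint ranges: [-2.77, 2.77], [-0.9, 2.22], [0.21, 2.48], [-1.53, 4.67], [0.24, 2.81], [-2.84, 2.84]. Speed limits (rad/s): [2.79, 2.79, 3.14, 3.14, 3.14, 3.14].

INTERFACE

Orientations are given as a unit quaternion [x, y, z, w].
In Python, from plant import get_state, vision, ctrl, cut_out gives the robot as it stands.
- The arm moves only by the tool jog_arm, never from a script. Its argument "commands" is text: rows parted by semicolons, each of 6 numbers parted by spaces: the shift along the world's x, y, z in m, then the turn, a rotation vector about the world's x, y, z in rad. A call has 1 to 20 rows; each row is the pose to reach, as a shift and turn from the pose commanded when the call began; what a row does not reach only later rows make up. A row lasts 1/8 s, in which the tool goes at most 62.5 mm and 10.7 degrees, less where a joint would pass 70% of its speed; a pose out of reach is approached as far as the arm can. A call with a gripper value outside its range is refused whole. "gripper" is the opening in per cent of the stroke, from 0 (shut) to 100 (fully open), set as the call begins (left out, the last holds). The fingers move at their own pace and stop on an object; "grip_force" is the grip in N (left out, the last holds). Time passes only in rows, so rows that repeat a pose let the fingers close. It gives the time, the measured TCP pose, the force and the opening at its end, in the units of the state.
- get_state(): the state, without advancing time (a new reading comes with each control period).
- vision.read_camera(name): name is "side" or "top"; returns a dict with "frame" (400x640x3 uint8, red, green, blue), "z_map" (400x640 float32, m along the optical axis (not along the pixel's ray), 0 where there is no reading), "fx", "fy", "cx", "cy" (pixels), "R" (3x3) and "t" (3): a world point X has camera coordinates R X + t. Camera axes: x right, y down, z forward; pixel columns grow to the right and rows downward; lengths in m; the calibration is good to about 2 mm. A picture is of the moment at which its call begins.
- ctrl.sign_off(): hands the job in, once; it reports no verdict.
Trained networks look in the newest picture that a camera, given by its name, has taken for a name from the list of things; names that differ only in an ending like _2 or _b are one class to them, and where a whole thing is asked for, a point or a joint stands for the part that bears it (a point fixed in the world has none). Each returns a list of dicts, best first, with "conf" (0 to 1); they miss things now and then, are a little off and sometimes report something else, mostly with a low value. They report only what shows in the picture. A call takes as long as a camera call. They do not tell look-alikes from the thing itself.
- cut_out(camera, query): "pixels" (400x640 bool, what is visible of it) and "box" ([centre column, centre row, width, height] in pixels, round what is visible of it).
The state is a dict: "time": time; "qpos": joint angles; "dq": joint speeds; "joint_efforts": joint torques, N m; "eef_pos": TCP position; "tcp_rot": TCP orientation; "contact_force": force on the tool from outside, world axes, zero at the start; "wrist_torque": the same for the moment, N m; "opening": opening from 0.0 (shut) to 1.0 (fully open).
Only numpy, scipy, OpenCV 4.12 (cv2) and the standard library are available. Lean on these libraries where they do the work, as an engineer would, in place of code of your own. Each camera call takes 0.05 s, during which the arm holds its last target.

TASK

Take the traveller's nested case apart for inspection, from the top down: put the lid on the desk mat, pour the amber lumps out of the cup into the deep bin and, once every lump is in the bin, put the empty cup on the mat; only then lift out the pail and put it on the mat too, and last move every packet hidden beneath it into the shallow tray, each lying flat on its floor. Lid, cup and pail must end right way up, each standing directly on the mat; leave the tape roll, the can and the marker where they are.

Things in the scene. Friction and masses are not known exactly. Their poses are not given: they have to be found in the camera images.
- base_dish: Base dish of the nested case: open aluminium box 150 x 120 x 45 mm (x, y, z), walls and floor 5 mm, fixed to the desk. Origin: centre of its underside, z up. The pail stands in it on its floor, x axes alike.
- pail: Steel pail 128 x 96 mm, 72 mm high, walls 4 mm, floor raised on end skirts (floor top 34 mm above the origin, 30 mm of empty space below). Black upright tab outside its -x end, 12 mm thick (x), 40 mm wide (y), top 124 mm above the origin. Loose, about 0.25 kg. Origin: centre of its underside.
- pail_grip (a point): Good point to pinch the pail's tab (across its 12 mm, along the pail's x): at (-68, 0, 104) mm in the pail's frame, 20 mm below the tab's top.
- cup: Steel pouring cup 108 x 80 mm, 46 mm high, walls 4 mm, in the pail. Flat floor from x = -9 to 49 mm; the -x end is a ramp rising 32 degrees to the lip. Black upright tab on its +x end, 12 mm thick (x), 40 mm wide (y), from 48 to 98 mm above the origin. Loose, 0.16 kg. Origin: centre of its underside. Lumps slide out with the lip end tipped down 55 to 85 degrees.
- cup_grip (a point): Good point to pinch the cup's tab (across its 12 mm, along the cup's x): at (49, 0, 78) mm in the cup's frame, 20 mm below the tab's top.
- cup_lip (a point): Middle of the cup's pouring lip, at (-54, 0, 32) mm in the cup's frame; the lip is 72 mm wide.
- lid: Steel lid lying on the cup: plate 92 x 86 x 4 mm over a locating block 76 x 62 x 6 mm (both centred at x = -4 mm) that sinks 6 mm into the cup. On top a black bar handle, 50 mm along its x, 14 mm thick along its y, its top 54 mm above the origin. Loose, 0.12 kg. Origin: below the handle, at the height of the block's underside, on which the lid stands when put down.
- lid_grip (a point): Good point to pinch the lid's handle (across its 14 mm, along the lid's y): (0, 0, 33) mm in the lid's frame, 23 mm above the plate.
- lump1_center (a point): Centre of an amber lump: smooth, olive-shaped (a rod with round ends), 19 mm thick, 34 mm long along its y, 15 g, in the cup at the start. Three to six lumps are present; the others are absent.
- lump2_center (a point): Centre of an amber lump: smooth, olive-shaped (a rod with round ends), 19 mm thick, 34 mm long along its y, 15 g, in the cup at the start. Three to six lumps are present; the others are absent.
- lump3_center (a point): Centre of an amber lump: smooth, olive-shaped (a rod with round ends), 19 mm thick, 34 mm long along its y, 15 g, in the cup at the start. Three to six lumps are present; the others are absent.
- lump4_center (a point): Centre of an amber lump: smooth, olive-shaped (a rod with round ends), 19 mm thick, 34 mm long along its y, 15 g, in the cup at the start. Three to six lumps are present; the others are absent.
- lump5_center (a point): Centre of an amber lump: smooth, olive-shaped (a rod with round ends), 19 mm thick, 34 mm long along its y, 15 g, in the cup at the start. Three to six lumps are present; the others are absent.
- lump6_center (a point): Centre of an amber lump: smooth, olive-shaped (a rod with round ends), 19 mm thick, 34 mm long along its y, 15 g, in the cup at the start. Three to six lumps are present; the others are absent.
- packet1: Black taped packet 62 x 27 x 22 mm (x, y, z), about 80 g, hidden on the base dish's floor under the pail, its length along the dish's x. Origin: centre of its underside. Two or three are present; the others are absent. Best gripped across its 62 mm ends.
- packet2: Black taped packet 62 x 27 x 22 mm (x, y, z), about 80 g, hidden on the base dish's floor under the pail, its length along the dish's x. Origin: centre of its underside. Two or three are present; the others are absent. Best gripped across its 62 mm ends.
- packet3: Black taped packet 62 x 27 x 22 mm (x, y, z), about 80 g, hidden on the base dish's floor under the pail, its length along the dish's x. Origin: centre of its underside. Two or three are present; the others are absent. Best gripped across its 62 mm ends.
- mat: Large blue-grey desk mat 300 x 300 x 3 mm fixed on the desk to the robot's left. Origin: centre of its underside.
- bin: The deeper of two grey open boxes on the robot's right: 150 x 130 x 60 mm, walls and floor 4 mm, loose, 0.6 kg. Origin: centre of its underside.
- tray: The shallow one of the two grey open boxes: 150 x 130 x 20 mm, walls and floor 4 mm, loose, 0.6 kg. Origin: centre of its underside. The two may change places.
- tape_roll: Bystander: roll of tape, 90 mm across, 45 mm high, loose. Origin: underside.
- spray_can: Bystander: aluminium can, 52 mm across, 160 mm high, loose. Origin: underside.
- marker: Bystander: black marker pen 140 x 14 x 14 mm lying on the desk beyond the grey boxes, loose. Origin: underside.
Mind the look-alikes: they are no part of the job. What is shaped like the pail but red is not meant.

How it is judged:
On the way, in this order (a step that is already met when the one before it is completed fails the run):
1. The lid is put down on the mat, right way up, while the cup and pail are still in place (x of lid in the frame of mat between -0.15 and 0.15 m and y of lid in the frame of mat between -0.15 and 0.15 m and z of lid in the frame of mat between -0.003 and 0.012 m and angle between lid's own z axis and vertical below 0.15 rad and linear speed of lid below 0.03 m/s and contact force between lid and the fingers below 0.3 N and distance between pail and base_dish below 0.03 m and distance between cup and pail below 0.05 m), for 0.2 s.
2. The cup is tipped by more than 40 degrees with its lip above the deep bin, the pail still in place (angle between cup's own z axis and vertical above 0.7 rad and x of cup_lip in the frame of bin between -0.1 and 0.1 m and y of cup_lip in the frame of bin between -0.09 and 0.09 m and z of cup_lip in the frame of bin between 0.04 and 0.35 m and distance between pail and base_dish below 0.03 m), for 0.2 s.
3. All lumps are in the deep bin and the cup is put down upright on the mat, the pail still in place (x of cup in the frame of mat between -0.15 and 0.15 m and y of cup in the frame of mat between -0.15 and 0.15 m and z of cup in the frame of mat between -0.003 and 0.012 m and angle between cup's own z axis and vertical below 0.15 rad and linear speed of cup below 0.03 m/s and contact force between cup and the fingers below 0.3 N and x of lump1_center in the frame of bin between -0.073 and 0.073 m and y of lump1_center in the frame of bin between -0.063 and 0.063 m and z of lump1_center in the frame of bin between 0 and 0.058 m and x of lump2_center in the frame of bin between -0.073 and 0.073 m and y of lump2_center in the frame of bin between -0.063 and 0.063 m and z of lump2_center in the frame of bin between 0 and 0.058 m and x of lump3_center in the frame of bin between -0.073 and 0.073 m and y of lump3_center in the frame of bin between -0.063 and 0.063 m and z of lump3_center in the frame of bin between 0 and 0.058 m and x of lump4_center in the frame of bin between -0.073 and 0.073 m and y of lump4_center in the frame of bin between -0.063 and 0.063 m and z of lump4_center in the frame of bin between 0 and 0.058 m and x of lump5_center in the frame of bin between -0.073 and 0.073 m and y of lump5_center in the frame of bin between -0.063 and 0.063 m and z of lump5_center in the frame of bin between 0 and 0.058 m and x of lump6_center in the frame of bin between -0.073 and 0.073 m and y of lump6_center in the frame of bin between -0.063 and 0.063 m and z of lump6_center in the frame of bin between 0 and 0.058 m and distance between pail and base_dish below 0.03 m), for 0.2 s.
4. The pail is put down upright on the mat (x of pail in the frame of mat between -0.15 and 0.15 m and y of pail in the frame of mat between -0.15 and 0.15 m and z of pail in the frame of mat between -0.003 and 0.012 m and angle between pail's own z axis and vertical below 0.15 rad and linear speed of pail below 0.03 m/s and contact force between pail and the fingers below 0.3 N), for 0.2 s.
5. All packets lie flat in the shallow tray (x of packet1 in the frame of tray between -0.073 and 0.073 m and y of packet1 in the frame of tray between -0.063 and 0.063 m and z of packet1 in the frame of tray between 0 and 0.012 m and angle between each of packet1, packet2, packet3's own z axis and vertical below 0.2 rad and linear speed of each of packet1, packet2, packet3 below 0.03 m/s and x of packet2 in the frame of tray between -0.073 and 0.073 m and y of packet2 in the frame of tray between -0.063 and 0.063 m and z of packet2 in the frame of tray between 0 and 0.012 m and x of packet3 in the frame of tray between -0.073 and 0.073 m and y of packet3 in the frame of tray between -0.063 and 0.063 m and z of packet3 in the frame of tray between 0 and 0.012 m), for 0.2 s.
At the end, for the whole second after the job is handed in: Lid, cup and pail stand at rest and upright (within 0.15 rad) directly on the mat, their centres over it; every lump is inside the deep bin, below its rim; every packet lies flat (within 0.2 rad) on the floor of the shallow tray; all released (all of step 4 and all of step 5 and x of lid in the frame of mat between -0.15 and 0.15 m and y of lid in the frame of mat between -0.15 and 0.15 m and z of lid in the frame of mat between -0.003 and 0.012 m and angle between each of lid, cup's own z axis and vertical below 0.15 rad and linear speed of each of lid, cup below 0.03 m/s and contact force between each of lid, cup and the fingers below 0.3 N and x of cup in the frame of mat between -0.15 and 0.15 m and y of cup in the frame of mat between -0.15 and 0.15 m and z of cup in the frame of mat between -0.003 and 0.012 m and x of lump1_center in the frame of bin between -0.073 and 0.073 m and y of lump1_center in the frame of bin between -0.063 and 0.063 m and z of lump1_center in the frame of bin between 0 and 0.058 m and x of lump2_center in the frame of bin between -0.073 and 0.073 m and y of lump2_center in the frame of bin between -0.063 and 0.063 m and z of lump2_center in the frame of bin between 0 and 0.058 m and x of lump3_center in the frame of bin between -0.073 and 0.073 m and y of lump3_center in the frame of bin between -0.063 and 0.063 m and z of lump3_center in the frame of bin between 0 and 0.058 m and x of lump4_center in the frame of bin between -0.073 and 0.073 m and y of lump4_center in the frame of bin between -0.063 and 0.063 m and z of lump4_center in the frame of bin between 0 and 0.058 m and x of lump5_center in the frame of bin between -0.073 and 0.073 m and y of lump5_center in the frame of bin between -0.063 and 0.063 m and z of lump5_center in the frame of bin between 0 and 0.058 m and x of lump6_center in the frame of bin between -0.073 and 0.073 m and y of lump6_center in the frame of bin between -0.063 and 0.063 m and z of lump6_center in the frame of bin between 0 and 0.058 m and linear speed of each of lump1, lump2, lump3, lump4, lump5, lump6 below 0.05 m/s); the robot touches nothing.
It fails at once if The tape roll is pushed more than 40 mm (distance of tape_roll from where it was at the start of the episode above 0.04 m).
It fails at once if The spray can is pushed more than 40 mm (distance of spray_can from where it was at the start of the episode above 0.04 m).
It fails at once if The marker is pushed more than 40 mm (distance of marker from where it was at the start of the episode above 0.04 m).
It fails at once if The pail is lifted with the cup still in it (height (world z) of pail above 0.05 m and distance between cup and pail below 0.05 m).
Of lump1, lump2, lump3, lump4, lump5, lump6 only 3 to 6 are there at a start; the rules pass over those that are not, and their reading is None.
Of packet1, packet2, packet3 only 2 to 3 are there at a start; the rules pass over those that are not, and their reading is None.
At some moment in a run one of bin, tray may be knocked a few centimetres aside while the robot is not near it.
Once in a run the grip may slacken for a moment while it holds something.
It also fails if it takes over 208 s, if anything falls off the work surface, if the arm or the gripper's body presses on something with over 40 N, if the wrist force passes 120 N, or if a joint passes its speed limit or range.

## Working session

There is one attempt and no reset: what is moved stays moved. The work goes in short steps, Python scripts to look and compute and a tool call to move; the robot and the scene stay as the last step left them, time stands still between calls to the robot, and variables do not carry over. Pictures are saved under pics/ and viewed, and the job is handed in when it is done.

Besides the shell and the picture viewer there is one more tool, called after "Emit:" as name(argument=value, ...), one argument or row to a line, values as JSON. jog_arm: Moves the arm, as the interface text tells. Its arguments: {"type":"object","properties":{"commands":{"type":"string"},"gripper":{"type":"number"},"grip_force":{"type":"number"}},"required":["commands"]}

```bash
ls; mkdir -p pics; python3 - <<'E'
from plant import get_state, vision, ctrl, cut_out
import cv2, numpy as np
s=get_state(); print({k:np.round(v,3) for k,v in s.items()})
for n in ("side","top"):
    c=vision.read_camera(n); cv2.imwrite(f"pics/{n}0.png",c["frame"][:,:,::-1]); print(n,c["fx"],c["fy"],c["cx"],c["cy"],np.round(c["R"],3).tolist(),np.round(c["t"],3))
    np.savez(f"{n}0.npz",**c)
E
```

```text
pics
{'time': np.float64(0.0), 'qpos': array([ 1.171,  0.287,  1.578,  0.   ,  1.279, -0.15 ]), 'dq': array([ 0.001, -0.001, -0.   , -0.001,  0.001, -0.001]), 'joint_efforts': array([-1.0000e-03, -4.0596e+01, -2.9263e+01, -0.0000e+00,  6.0000e-03,
        0.0000e+00]), 'eef_pos': array([0.167, 0.653, 0.23 ]), 'tcp_rot': array([ 0.125,  0.992, -0.001, -0.   ]), 'contact_force': array([ 0.095, -0.29 , -0.732]), 'wrist_torque': array([ 0.004,  0.003, -0.035]), 'opening': np.float64(1.0)}
side 433.3756147472699 433.3756147472699 322.1301310540741 196.3165993280728 [[0.903, -0.429, 0.011], [-0.314, -0.677, -0.666], [0.293, 0.597, -0.746]] [-0.445  0.201  1.087]
top 395.58675197185113 395.58675197185113 323.2685540922755 200.6603687754927 [[0.001, -1.0, -0.03], [-0.998, 0.001, -0.063], [0.063, 0.03, -0.998]] [-0.006  0.514  1.242]
```

View pics/side0.png

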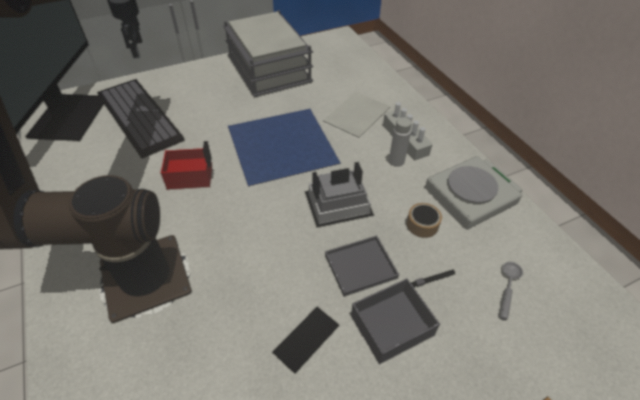

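View pics/top0.png

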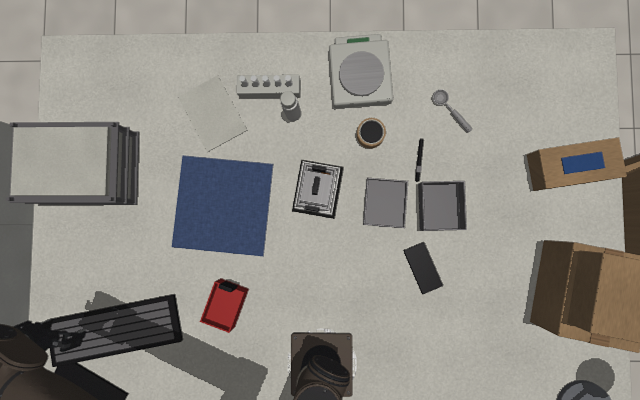

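```bash
cat > h.py <<'E'
import numpy as np, cv2
def cloud(c):
    z=c["z_map"]; v,u=np.mgrid[0:z.shape[0],0:z.shape[1]]
    P=np.stack([(u-c["cx"])/c["fx"]*z,(v-c["cy"])/c["fy"]*z,z],-1)
    W=(P-c["t"])@c["R"]; W[z<=0]=np.nan
    return W
def proj(c,X):
    p=np.asarray(X)@np.asarray(c["R"]).T+c["t"]
    return np.stack([c["fx"]*p[...,0]/p[...,2]+c["cx"],c["fy"]*p[...,1]/p[...,2]+c["cy"]],-1)
def rect(xy):
    (cx,cy),(w,h),a=cv2.minAreaRect(np.asarray(xy,np.float32)); return np.round([cx,cy,w,h],4),round(a,2)
def big(c,u0,u1,v0,v1,name,k=6):
    f=c["frame"][v0:v1,u0:u1,::-1]; cv2.imwrite(f"pics/{name}.png",cv2.resize(f,None,fx=k,fy=k,interpolation=cv2.INTER_CUBIC))
E
cat > a.py <<'E'
from plant import get_state, vision, ctrl, cut_out
from h import *
c={n:vision.read_camera(n) for n in("top","side")}
W={n:cloud(c[n]) for n in c}
for n in c:
    for q in ("lid","cup","pail","base_dish","mat","bin","tray","tape_roll","spray_can","marker"):
        for r in cut_out(n,q)[:2]:
            m=r["pixels"]; p=W[n][m]; p=p[~np.isnan(p[:,0])]
            print(n,q,round(r["conf"],2),np.round(r["box"]),len(p),np.round(np.median(p,0),3) if len(p) else "", np.round([p[:,2].min(),p[:,2].max()],3) if len(p) else "", rect(p[:,:2]) if len(p)>5 else "")
big(c["top"],285,350,150,225,"case_t",8)
big(c["side"],300,380,150,230,"case_s",7)
E
python3 a.py
```

```text
top lid 0.88 [317. 189.  36.  35.] 853 [0.547 0.012 0.091] [0.084 0.141] (array([0.5493, 0.0138, 0.0864, 0.0911]), 79.91)
top cup 0.75 [319. 184.  30.  39.] 178 [0.601 0.006 0.09 ] [0.04  0.143] (array([0.5578, 0.0127, 0.0837, 0.1163]), 81.49)
top pail 0.85 [224. 302.  49.  56.] 1707 [0.19  0.297 0.036] [-0.004  0.129] (array([0.1862, 0.3091, 0.1159, 0.1675]), 70.02)
top pail 0.56 [318. 186.  32.  47.] 278 [0.498 0.006 0.075] [0.001 0.135] (array([0.5483, 0.0122, 0.0964, 0.1373]), 79.42)
top base_dish 0.72 [317. 190.  50.  60.] 934 [ 0.544 -0.008  0.007] [-0.005  0.142] (array([0.5561, 0.0122, 0.141 , 0.1742]), 79.67)
top mat 0.9 [223. 208. 100.  99.] 8533 [0.501 0.32  0.004] [-0.005  0.014] (array([0.5016, 0.3216, 0.304 , 0.3037]), 83.97)
top mat 0.24 [318. 188.  38.  50.] 249 [0.499 0.009 0.077] [0.004 0.135] (array([0.5484, 0.0119, 0.0927, 0.1374]), 79.8)
top bin 0.64 [442. 207.  47.  48.] 2285 [ 0.499 -0.383  0.006] [-0.004  0.067] (array([ 0.4965, -0.3843,  0.151 ,  0.1525]), 0.74)
top tray 0.88 [386. 204.  46.  49.] 1976 [ 0.51  -0.206  0.005] [-0.004  0.028] (array([ 0.5085, -
[... 1561 characters left out ...]
16, 0.1477, 0.1729]), 55.29)
side tape_roll 0.89 [423. 220.  38.  32.] 997 [ 0.717 -0.168  0.042] [-0.003  0.049] (array([ 0.7263, -0.1584,  0.0926,  0.0888]), 35.31)
side tape_roll 0.57 [338. 191.  56.  39.] 779 [ 0.514 -0.029  0.062] [0.013 0.13 ] (array([0.5437, 0.0006, 0.0932, 0.1395]), 78.89)
side spray_can 0.82 [400. 138.  24.  49.] 765 [0.785 0.076 0.097] [-0.001  0.161] (array([0.7968, 0.1175, 0.1065, 0.049 ]), 86.43)
side marker 0.72 [433. 278.  44.  16.] 254 [ 0.643 -0.315  0.011] [-0.004  0.016] (array([ 0.6495, -0.3128,  0.0207,  0.118 ]), 82.65)
side marker 0.63 [424. 221.  37.  29.] 1007 [ 0.717 -0.167  0.042] [-0.004  0.049] (array([ 0.7399, -0.1456,  0.1308,  0.0938]), 48.47)
```

View pics/case_t.png

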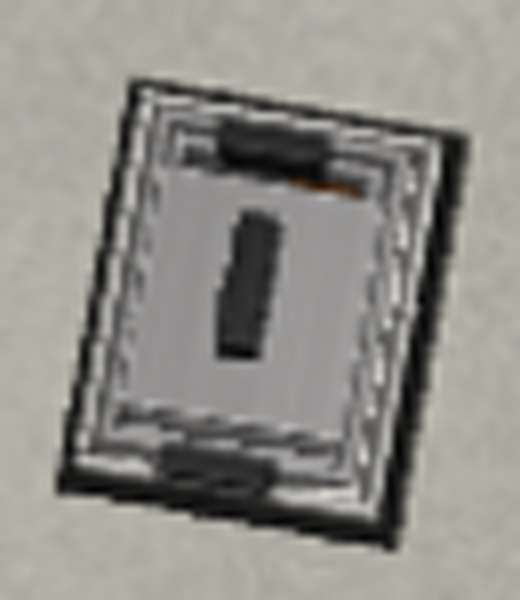

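View pics/case_s.png

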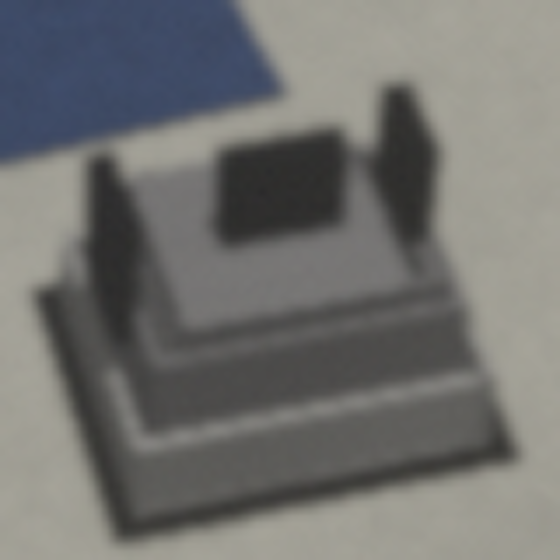

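```bash
python3 - <<'E'
from h import *
for n in("top","side"):
    c=dict(np.load(n+"0.npz")); W=cloud(c).reshape(-1,3); F=c["frame"].reshape(-1,3).astype(int)
    ok=(abs(W[:,0]-.55)<.12)&(abs(W[:,1]-.01)<.12)
    W=W[ok];F=F[ok]
    br=F.max(1)
    hi=W[W[:,2]>.105]
    for nm,m in (("hi x>.58",(W[:,2]>.11)&(W[:,0]>.585)),("hi mid",(W[:,2]>.11)&(abs(W[:,0]-.548)<.03)),("hi lo",(W[:,2]>.10)&(W[:,0]<.505)),("plate",(W[:,2]>.075)&(W[:,2]<.1)),("dish rim",(W[:,2]>.035)&(W[:,2]<.055)),("pailrim",(W[:,2]>.065)&(W[:,2]<.083))):
        p=W[m]; print(n,nm,len(p),np.round(p.mean(0),4),np.round([p[:,2].max()],3),rect(p[:,:2]))
E
```

```text
top hi x>.58 76 [0.6023 0.0034 0.1343] [0.143] (array([0.6035, 0.0041, 0.0391, 0.0126]), 81.12)
top hi mid 92 [0.5521 0.0123 0.1333] [0.138] (array([0.5534, 0.0126, 0.0141, 0.0497]), 80.05)
top hi lo 61 [0.4867 0.025  0.1286] [0.135] (array([0.4869, 0.0247, 0.0396, 0.0119]), 80.28)
top plate 968 [0.5502 0.0125 0.0884] [0.1] (array([0.5489, 0.0136, 0.096 , 0.138 ]), 79.79)
top dish rim 372 [0.5527 0.012  0.0442] [0.054] (array([0.5542, 0.0126, 0.1198, 0.1503]), 79.85)
top pailrim 214 [0.5474 0.0132 0.0767] [0.083] (array([0.5491, 0.0135, 0.096 , 0.1379]), 79.88)
side hi x>.58 110 [ 0.5981 -0.0009  0.1273] [0.138] (array([0.6009, 0.0023, 0.0411, 0.0146]), 82.16)
side hi mid 175 [0.5484 0.0092 0.1247] [0.135] (array([0.5502, 0.0116, 0.0187, 0.0499]), 80.0)
side hi lo 101 [0.4814 0.0206 0.1198] [0.131] (array([0.4835, 0.0233, 0.0428, 0.0124]), 81.4)
side plate 792 [ 0.5408 -0.0007  0.0866] [0.1] (array([0.5447, 0.0114, 0.0966, 0.1374]), 81.2)
side dish rim 488 [ 0.5315 -0.0255  0.0428] [0.055] (array([0.5503, 0.0105, 0.1231, 0.1503]), 79.37)
side pailrim 413 [ 0.5403 -0.0174  0.0731] [0.083] (array([0.5447, 0.007 , 0.1   , 0.1387]), 86.7)
```

Emit:
jog_arm(
  commands="0.385 -0.642 0 0 0 0.074;0.385 -0.642 0 0 0 0.074;0.385 -0.642 0 0 0 0.074;0.385 -0.642 0 0 0 0.074;0.385 -0.642 0 0 0 0.074;0.385 -0.642 0 0 0 0.074;0.385 -0.642 0 0 0 0.074;0.385 -0.642 0 0 0 0.074;0.385 -0.642 0 0 0 0.074;0.385 -0.642 0 0 0 0.074;0.385 -0.642 0 0 0 0.074;0.385 -0.642 0 0 0 0.074;0.385 -0.642 0 0 0 0.074;0.385 -0.642 0 0 0 0.074;0.385 -0.642 0 0 0 0.074;0.385 -0.642 0 0 0 0.074",
  gripper=100,
)

```text
time: 3.2
eef_pos: [0.5514, 0.0133, 0.2315]
tcp_rot: [0.087, 0.996, 0.0, 0.0]
contact_force: [-0.2, -0.4, 0.5]
opening: 1.0
```

```bash
cat > st.py <<'E'
from plant import get_state
import json,numpy as np
s=get_state(); 
d={k:np.round(v,5).tolist() for k,v in s.items()}
open("log.jsonl","a").write(json.dumps(d)+"\n")
x,y,z,w=s["tcp_rot"]
print(d["time"],"q",np.round(s["qpos"],3),"p",np.round(s["eef_pos"],4),"rot",np.round(s["tcp_rot"],4),"F",np.round(s["contact_force"],2),"op",round(float(s["opening"]),3))
from scipy.spatial.transform import Rotation as R
M=R.from_quat(s["tcp_rot"]).as_matrix(); print("tool y yaw",np.degrees(np.arctan2(M[1,1],M[0,1])),"z",np.round(M[:,2],3))
E
python3 st.py
```

```text
3.2 q [-0.16   0.014  1.882  0.     1.245 -1.557] p [0.5514 0.0133 0.2315] rot [8.680e-02 9.962e-01 0.000e+00 1.000e-04] F [-0.2  -0.43  0.51] op 1.0
tool y yaw 80.04007401313503 z [ 0.  0. -1.]
```

Emit:
jog_arm(
  commands="0 -0.001 -0.05 0 0 0;0 -0.001 -0.08 0 0 0;0 -0.001 -0.1 0 0 0;0 -0.001 -0.12 0 0 0;0 -0.001 -0.13 0 0 0;0 -0.001 -0.136 0 0 0;0 -0.001 -0.136 0 0 0;0 -0.001 -0.136 0 0 0",
)

```text
time: 4.2
eef_pos: [0.5524, 0.011, 0.0962]
tcp_rot: [0.088, 0.996, -0.0, 0.001]
contact_force: [-0.1, 0.5, 0.2]
opening: 1.0
```

Emit:
jog_arm(
  commands="0 0 0 0 0 0;0 0 0 0 0 0;0 0 0 0 0 0;0 0 0 0 0 0;0 0 0 0 0 0;0 0 0 0 0 0;0 0 0 0 0 0;0 0 0 0 0 0",
  gripper=0,
  grip_force=60,
)

```text
time: 5.2
eef_pos: [0.5519, 0.0111, 0.0955]
tcp_rot: [0.088, 0.996, 0.0, 0.0]
contact_force: [-0.4, -0.1, 1.1]
opening: 0.158
```

```bash
python3 st.py
```

```text
5.2 q [-0.164  0.172  1.981  0.     0.989 -1.559] p [0.5519 0.0111 0.0955] rot [8.780e-02 9.961e-01 1.000e-04 1.000e-04] F [-0.42 -0.11  1.12] op 0.158
tool y yaw 79.92556230107576 z [ 0.  0. -1.]
```

Emit:
jog_arm(
  commands="0 0 0.02 0 0 0;0 0 0.04 0 0 0;0 0 0.08 0 0 0;0 0 0.12 0 0 0;0 0 0.12 0 0 0;0.02 0.15 0.12 0 0 0;0.03 0.25 0.12 0 0 0;0.05 0.42 0.12 0 0 0;0.05 0.42 0.12 0 0 0;0.05 0.42 0.12 0 0 0;0.05 0.42 0.12 0 0 0;0.05 0.42 0.12 0 0 0;0.05 0.42 0.12 0 0 0",
)

```text
time: 6.82
eef_pos: [0.6001, 0.4338, 0.2112]
tcp_rot: [0.086, 0.996, -0.001, -0.002]
contact_force: [-0.1, -1.5, -1.2]
opening: 0.155
```

```bash
python3 st.py; python3 - <<'E'
from plant import *
from h import *
for n in("top","side"):
    c=vision.read_camera(n); cv2.imwrite(f"pics/{n}1.png",c["frame"][:,:,::-1])
    if n=="top": big(c,285,350,150,225,"cup_t1",8)
E
```

```text
6.825 q [ 0.489  0.445  1.409  0.     1.292 -0.91 ] p [0.6001 0.4338 0.2112] rot [ 0.0857  0.9963 -0.0011 -0.0019] F [-0.14 -1.51 -1.22] op 0.155
tool y yaw 80.17044507792332 z [-0.004 -0.002 -1.   ]
```

View pics/side1.png

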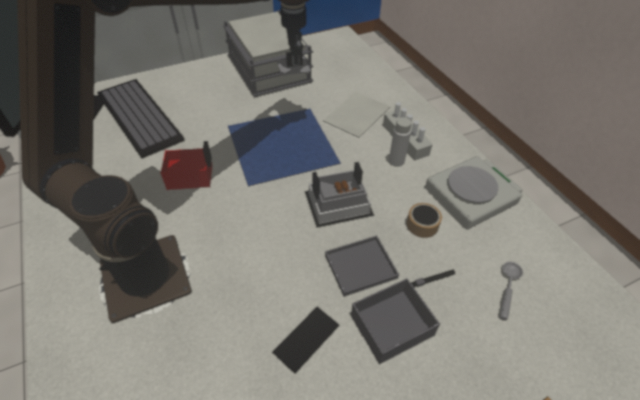

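View pics/cup_t1.png

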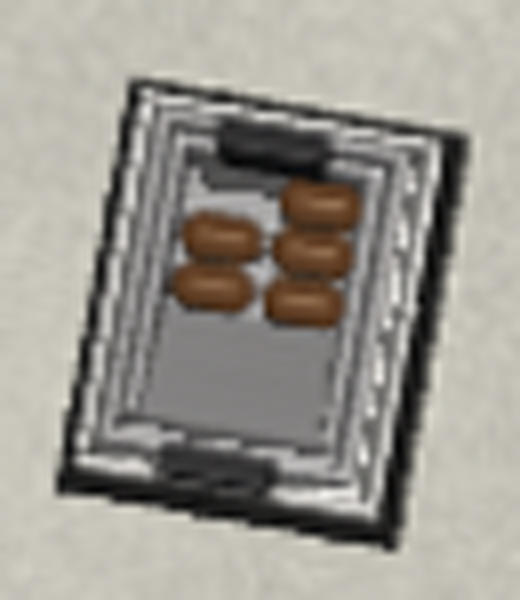

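Emit:
jog_arm(
  commands="0 0 -0.05 0 0 0;0 0 -0.1 0 0 0;0 0 -0.14 0 0 0;0 0 -0.17 0 0 0;0 0 -0.18 0 0 0;0 0 -0.187 0 0 0;0 0 -0.192 0 0 0;0 0 -0.194 0 0 0;0 0 -0.194 0 0 0",
)

```text
time: 8.05
eef_pos: [0.6022, 0.4313, 0.0221]
tcp_rot: [0.088, 0.996, 0.0, 0.0]
contact_force: [-0.1, 0.1, -0.7]
opening: 0.154
```

```bash
python3 st.py
```

```text
8.05 q [ 0.485  0.634  1.506 -0.     1.001 -0.91 ] p [0.6022 0.4313 0.0221] rot [8.770e-02 9.961e-01 3.000e-04 5.000e-04] F [-0.15  0.13 -0.74] op 0.154
tool y yaw 79.93921495002586 z [ 0.001  0.    -1.   ]
```

Emit:
jog_arm(
  commands="0 0 -0.002 0 0 0;0 0 -0.002 0 0 0;0 0 -0.002 0 0 0",
)

```text
time: 8.43
eef_pos: [0.6019, 0.4311, 0.0195]
tcp_rot: [0.088, 0.996, 0.0, 0.0]
contact_force: [-0.6, 0.8, -1.3]
opening: 0.157
```

Emit:
jog_arm(
  commands="0 0 -0.001 0 0 0;0 0 -0.002 0 0 0;0 0 -0.002 0 0 0",
)

```text
time: 8.8
eef_pos: [0.6022, 0.4314, 0.0193]
tcp_rot: [0.088, 0.996, 0.0, 0.0]
contact_force: [-3.6, -1.4, 6.0]
opening: 0.155
```

Contact. Release and retreat, then look.

Emit:
jog_arm(
  commands="0 0 0 0 0 0;0 0 0 0 0 0;0 0 0 0 0 0;0 0 0 0 0 0;0 0 0 0 0 0",
  gripper=60,
)

```text
time: 9.43
eef_pos: [0.6018, 0.431, 0.0172]
tcp_rot: [0.088, 0.996, -0.0, -0.0]
contact_force: [0.1, -0.1, -0.3]
opening: 0.6
```

Emit:
jog_arm(
  commands="0 0 0.05 0 0 0;0 0 0.1 0 0 0;0 0 0.16 0 0 0;0 0 0.2 0 0 0;0 0 0.2 0 0 0;-0.1 -0.1 0.2 0 0 -0.3;-0.1 -0.1 0.2 0 0 -0.5;-0.1 -0.1 0.2 0 0 -0.7;-0.1 -0.1 0.2 0 0 -0.9;-0.1 -0.1 0.2 0 0 -1.1;-0.1 -0.1 0.2 0 0 -1.3;-0.1 -0.1 0.2 0 0 -1.5",
)

```text
time: 10.92
eef_pos: [0.501, 0.3306, 0.2153]
tcp_rot: [0.68, 0.734, -0.001, -0.001]
contact_force: [0.5, -0.6, -0.9]
opening: 0.598
```

```bash
python3 st.py; python3 - <<'E'
from plant import *
from h import *
for n in("top","side"):
    c=vision.read_camera(n); cv2.imwrite(f"pics/{n}2.png",c["frame"][:,:,::-1])
    W=cloud(c).reshape(-1,3)
    ok=(abs(W[:,0]-.55)<.12)&(abs(W[:,1]-.01)<.12); W=W[ok]
    for nm,m in (("cup tab",(W[:,2]>.11)&(W[:,0]>.585)),("pail tab",(W[:,2]>.10)&(W[:,0]<.505)),("dish rim",(W[:,2]>.035)&(W[:,2]<.055))):
        p=W[m]; print(n,nm,len(p),np.round(p.mean(0),4),rect(p[:,:2]))
E
```

```text
10.925 q [ 0.414  0.139  1.78  -0.     1.226  0.338] p [0.501  0.3306 0.2153] rot [ 6.796e-01  7.335e-01 -1.400e-03 -6.000e-04] F [ 0.52 -0.6  -0.94] op 0.598
tool y yaw 4.369599880445192 z [-0.003 -0.001 -1.   ]
top cup tab 75 [0.6025 0.0034 0.1343] (array([0.6036, 0.0034, 0.0398, 0.012 ]), 80.32)
top pail tab 63 [0.4865 0.0247 0.1282] (array([0.4868, 0.0246, 0.0396, 0.012 ]), 79.32)
top dish rim 634 [0.5558 0.0133 0.0455] (array([0.5543, 0.0127, 0.1202, 0.1506]), 79.93)
side cup tab 107 [ 0.598  -0.0015  0.1277] (array([0.6001, 0.0023, 0.0426, 0.0125]), 81.5)
side pail tab 101 [0.4815 0.02   0.1197] (array([0.4835, 0.0238, 0.0448, 0.012 ]), 79.69)
side dish rim 693 [ 0.5416 -0.0081  0.0443] (array([0.5502, 0.0103, 0.12  , 0.1505]), 79.83)
```

View pics/top2.png

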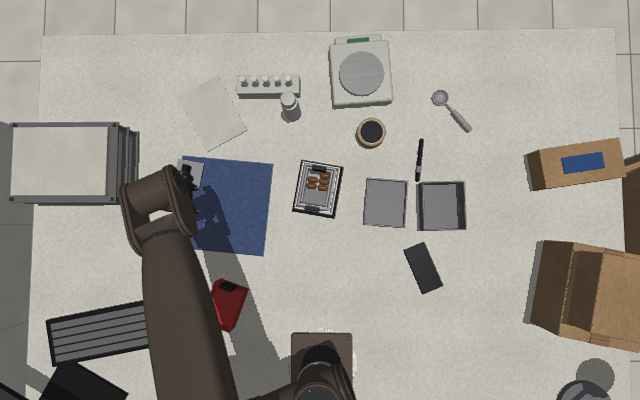

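View pics/side2.png

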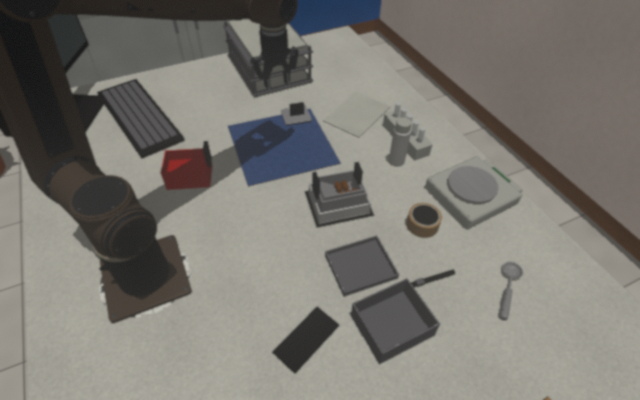

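```bash
python3 - <<'E'
import json,numpy as np
L=[json.loads(l) for l in open("log.jsonl")]
A=[];b=[]
for s in L:
    q=s["qpos"];p=s["eef_pos"]
    c,sn=np.cos(q[0]),np.sin(q[0])
    r=c*p[0]+sn*p[1]; lat=-sn*p[0]+c*p[1]
    s23=q[1]+q[2]
    print(np.round([r,lat,p[2],s23+q[4]],4))
    A.append([np.sin(q[1]),np.sin(s23),1,0]);b.append(r)
    A.append([np.cos(q[1]),np.cos(s23),0,1]);b.append(p[2])
x,res,rk,sv=np.linalg.lstsq(np.array(A),np.array(b),rcond=None);print(x,res,sv)
E
```

```text
[0.5422 0.1009 0.2315 3.1414]
[0.5427 0.1009 0.0955 3.1415]
[0.7336 0.101  0.2112 3.146 ]
[0.7338 0.1009 0.0221 3.1405]
[0.5917 0.1009 0.2153 3.1447]
[ 0.43913441  0.57100723 -0.00626406 -0.02462939] [2.26403899e-05] [3.25690095 3.03727024 0.35623587 0.20169704]
```

Emit:
jog_arm(
  commands="0.1 -0.328 0 0 0 -0.1;0.1 -0.328 0 0 0 -0.2;0.1 -0.328 0 0 0 -0.256;0.1 -0.328 0 0 0 -0.256;0.1 -0.328 0 0 0 -0.256;0.1 -0.328 0 0 0 -0.256;0.1 -0.328 0 0 0 -0.256;0.1 -0.328 0 0 0 -0.256;0.1 -0.328 0 0 0 -0.256;0.1 -0.328 0 0 0 -0.256",
)

```text
time: 12.28
eef_pos: [0.6016, 0.0042, 0.2173]
tcp_rot: [0.765, 0.644, 0.0, -0.0]
contact_force: [0.3, -0.4, -0.0]
opening: 0.601
```

```bash
python3 st.py; python3 - <<'E'
from plant import *
from h import *
for n in("top","side"):
    c=vision.read_camera(n)
    W=cloud(c).reshape(-1,3)
    for nm,cx,cy,z0,z1 in (("bin",.497,-.384,.045,.08),("tray",.508,-.204,.012,.03)):
        ok=(abs(W[:,0]-cx)<.1)&(abs(W[:,1]-cy)<.1)&(W[:,2]>z0)&(W[:,2]<z1)&~((W[:,0]>.585)&(abs(W[:,1]+.313)<.03)); p=W[ok]
        print(n,nm,len(p),rect(p[:,:2]))
E
```

```text
12.275 q [-0.162  0.138  1.776  0.     1.227  0.01 ] p [0.6016 0.0042 0.2173] rot [ 0.765  0.644  0.    -0.   ] F [ 0.33 -0.42 -0.  ] op 0.601
tool y yaw -9.820193646535618 z [-0.  0. -1.]
top bin 386 (array([ 0.4973, -0.3745,  0.1502,  0.1318]), 0.77)
top tray 258 (array([ 0.5111, -0.2182,  0.1596,  0.157 ]), 85.33)
side bin 856 (array([ 0.4943, -0.3745,  0.1515,  0.132 ]), 1.2)
side tray 449 (array([ 0.5057, -0.2045,  0.1348,  0.1515]), 84.97)
```

Emit:
jog_arm(
  commands="0 -0.001 -0.05 0 0 0;0 -0.001 -0.08 0 0 0;0 -0.001 -0.1 0 0 0;0 -0.001 -0.11 0 0 0;0 -0.001 -0.118 0 0 0;0 -0.001 -0.118 0 0 0;0 -0.001 -0.118 0 0 0",
)

```text
time: 13.25
eef_pos: [0.6026, 0.0019, 0.1004]
tcp_rot: [0.766, 0.643, 0.001, 0.001]
contact_force: [0.3, -0.4, 0.6]
opening: 0.598
```

Emit:
jog_arm(
  commands="0 0 0 0 0 0;0 0 0 0 0 0;0 0 0 0 0 0;0 0 0 0 0 0;0 0 0 0 0 0;0 0 0 0 0 0;0 0 0 0 0 0;0 0 0 0 0 0",
  gripper=0,
  grip_force=90,
)

```text
time: 14.25
eef_pos: [0.6019, 0.002, 0.0999]
tcp_rot: [0.766, 0.643, -0.0, 0.0]
contact_force: [-2.7, 0.1, 5.2]
opening: 0.128
```

```bash
python3 st.py
```

```text
14.25 q [-0.165  0.268  1.856 -0.     1.018  0.008] p [0.6019 0.002  0.0999] rot [ 0.7657  0.6432 -0.      0.    ] F [-2.67  0.12  5.15] op 0.128
tool y yaw -9.941352633655226 z [ 0. -0. -1.]
```

Emit:
jog_arm(
  commands="0 0 0.02 0 0 0;0 0 0.05 0 0 0;0 0 0.09 0 0 0;0 0 0.13 0 0 0;0 0 0.13 0 0 0;0 -0.04 0.13 0 0 0.16;0 -0.08 0.13 0 0 0.32;-0.005 -0.13 0.13 0 0 0.48;-0.01 -0.18 0.13 0 0 0.64;-0.015 -0.22 0.13 0 0 0.8;-0.015 -0.26 0.13 0 0 0.96;-0.015 -0.286 0.13 0 0 0.96;-0.015 -0.286 0.13 0 0 0.96;-0.015 -0.286 0.13 0 0 0.96;-0.015 -0.286 0.13 0 0 0.96",
)

```text
time: 16.12
eef_pos: [0.587, -0.2825, 0.2291]
tcp_rot: [0.382, 0.924, 0.0, -0.0]
contact_force: [0.0, 0.7, -2.3]
opening: 0.126
```

```bash
python3 st.py; python3 - <<'E'
from plant import *
from h import *
for n in("top","side"):
    c=vision.read_camera(n); cv2.imwrite(f"pics/{n}3.png",c["frame"][:,:,::-1])
    W=cloud(c).reshape(-1,3)
    for nm,cx,cy,z0,z1 in (("bin",.497,-.384,.045,.08),("tray",.508,-.204,.012,.03)):
        ok=(abs(W[:,0]-cx)<.1)&(abs(W[:,1]-cy)<.1)&(W[:,2]>z0)&(W[:,2]<z1)&~((W[:,0]>.585)&(abs(W[:,1]+.313)<.03)); p=W[ok]
        print(n,nm,len(p),rect(p[:,:2]))
E
```

```text
16.125 q [-0.604  0.237  1.64   0.     1.265 -1.392] p [ 0.587  -0.2825  0.2291] rot [ 3.818e-01  9.242e-01  2.000e-04 -3.000e-04] F [ 0.01  0.72 -2.25] op 0.126
tool y yaw 45.110897307581176 z [-0.     0.001 -1.   ]
top bin 122 (array([ 0.4557, -0.4229,  0.0632,  0.1275]), 52.0)
top tray 125 (array([ 0.5099, -0.1885,  0.102 ,  0.1503]), 84.37)
side bin 858 (array([ 0.4944, -0.3747,  0.1522,  0.1314]), 1.09)
side tray 438 (array([ 0.5057, -0.2032,  0.1336,  0.1515]), 85.23)
```

View pics/side3.png

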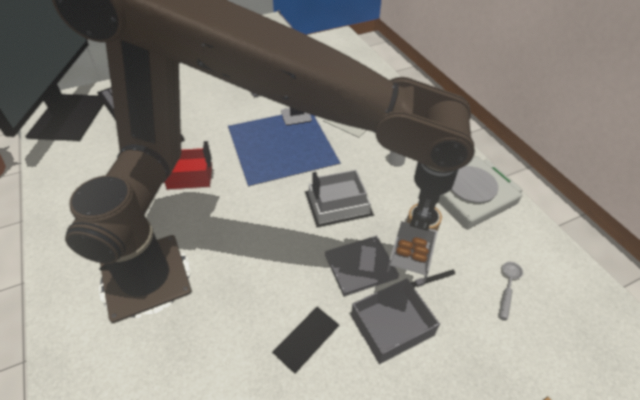

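View pics/top3.png

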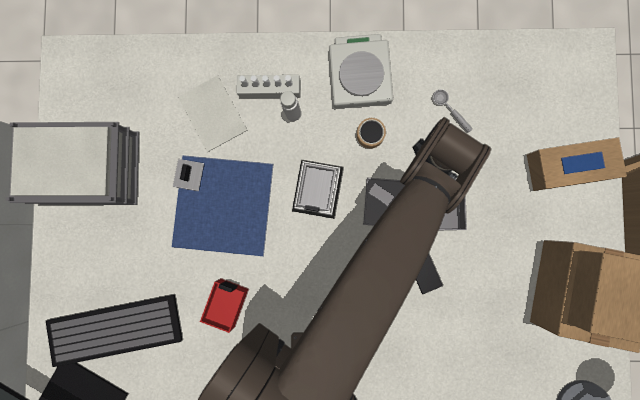

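Emit:
jog_arm(
  commands="-0.002 -0.002 -0.001 0.0707 -0.0707 0;-0.006 -0.006 -0.001 0.1414 -0.1414 0;-0.009 -0.009 -0.007 0.2121 -0.2121 0;-0.014 -0.014 -0.013 0.2828 -0.2828 0;-0.019 -0.019 -0.015 0.3535 -0.3535 0;-0.024 -0.024 -0.018 0.4243 -0.4243 0;-0.024 -0.024 -0.018 0.4243 -0.4243 0;-0.024 -0.024 -0.018 0.4243 -0.4243 0",
)

```text
time: 17.23
eef_pos: [0.5632, -0.3076, 0.2119]
tcp_rot: [0.365, 0.883, 0.272, 0.113]
contact_force: [0.5, -0.9, -2.7]
opening: 0.13
```

```bash
python3 st.py; python3 - <<'E'
from plant import *
from h import *
c=vision.read_camera("side"); big(c,320,480,160,360,"s4",4)
E
```

```text
17.225 q [-0.884  0.218  1.778  0.626  1.276 -1.899] p [ 0.5632 -0.3076  0.2119] rot [0.3648 0.8832 0.2722 0.1132] F [ 0.47 -0.88 -2.65] op 0.13
tool y yaw 45.14832486546134 z [ 0.399  0.398 -0.826]
```

View pics/s4.png

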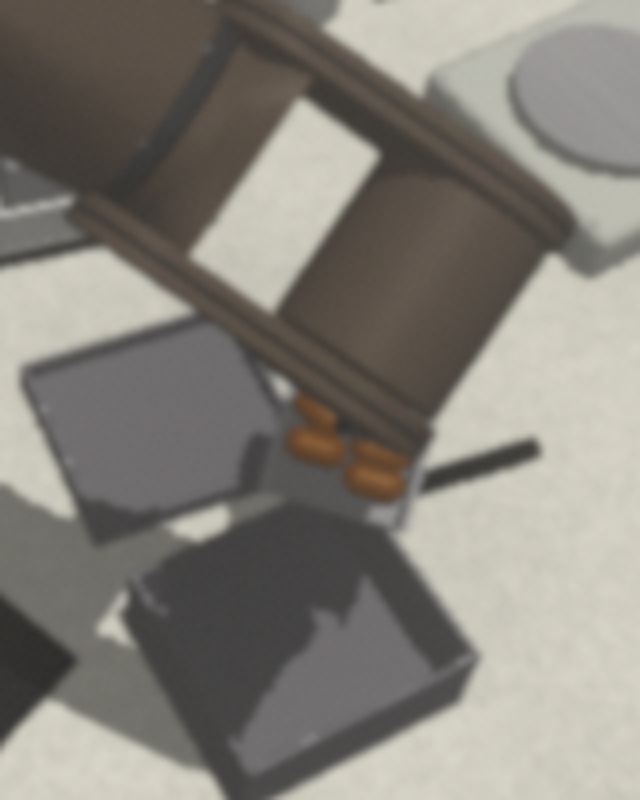

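Emit:
jog_arm(
  commands="-0.003 -0.003 -0.001 0.0354 -0.0354 0;-0.006 -0.006 -0.003 0.0707 -0.0707 0;-0.009 -0.009 -0.006 0.106 -0.106 0;-0.0125 -0.0125 -0.008 0.1414 -0.1414 0;-0.016 -0.016 -0.011 0.1768 -0.1768 0;-0.019 -0.019 -0.013 0.2121 -0.2121 0;-0.0225 -0.0225 -0.014 0.2475 -0.2475 0;-0.026 -0.026 -0.015 0.2828 -0.2828 0;-0.03 -0.03 -0.016 0.3182 -0.3182 0;-0.034 -0.034 -0.017 0.3535 -0.3535 0;-0.0375 -0.0375 -0.016 0.389 -0.389 0;-0.041 -0.041 -0.0155 0.4243 -0.4243 0;-0.045 -0.045 -0.015 0.46 -0.46 0;-0.049 -0.049 -0.015 0.495 -0.495 0;-0.0525 -0.0525 -0.015 0.53 -0.53 0;-0.0525 -0.0525 -0.015 0.53 -0.53 0;-0.0525 -0.0525 -0.015 0.53 -0.53 0;-0.0525 -0.0525 -0.015 0.53 -0.53 0",
)

```text
time: 19.52
eef_pos: [0.5106, -0.3603, 0.1968]
tcp_rot: [0.298, 0.722, 0.577, 0.24]
contact_force: [0.3, 0.2, -1.1]
opening: 0.132
```

```bash
python3 st.py; python3 - <<'E'
from plant import *
from h import *
c=vision.read_camera("side"); big(c,320,480,160,360,"s5",4)
E
```

```text
19.525 q [-1.165  0.464  1.807  1.154  1.706 -2.345] p [ 0.5106 -0.3603  0.1968] rot [0.298  0.7218 0.5769 0.2395] F [ 0.26  0.21 -1.13] op 0.132
tool y yaw 45.5453419345433 z [ 0.69  0.69 -0.22]
```

View pics/s5.png

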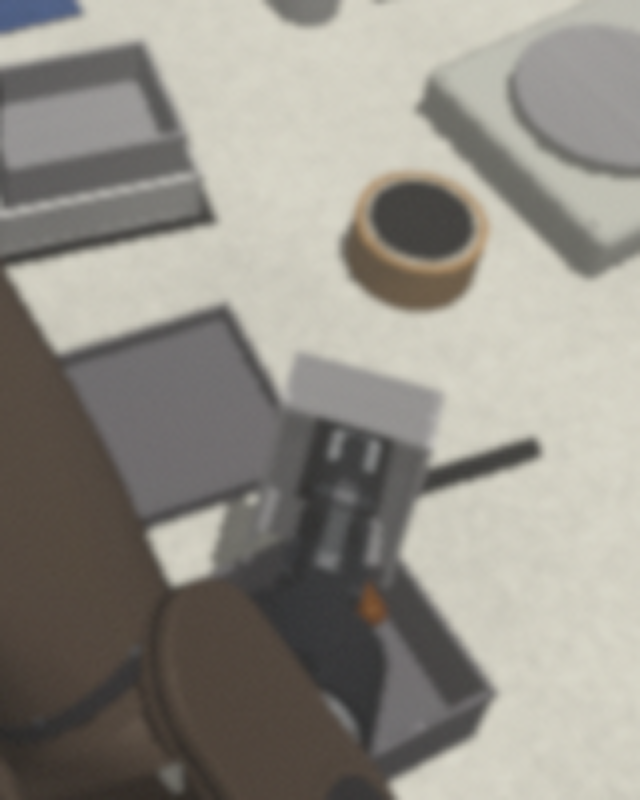

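```bash
python3 - <<'E'
from plant import *
from h import *
for n in("top","side"):
    c=vision.read_camera(n); cv2.imwrite(f"pics/{n}6.png",c["frame"][:,:,::-1])
    W=cloud(c).reshape(-1,3)
    for q in ("bin","tray","lump1_center"):
        for r in cut_out(n,q): print(n,q,round(r["conf"],2),np.round(r["box"]))
    for nm,cx,cy,z0,z1 in (("bin",.497,-.384,.045,.075),("tray",.508,-.204,.012,.03)):
        ok=(abs(W[:,0]-cx)<.13)&(abs(W[:,1]-cy)<.11)&(W[:,2]>z0)&(W[:,2]<z1)&~((W[:,0]>.585)&(abs(W[:,1]+.313)<.03)); p=W[ok]
        print(n,nm,len(p),rect(p[:,:2]))
E
```

```text
top bin 0.85 [448. 209.  52.  51.]
top bin 0.5 [191. 176.  30.  31.]
top bin 0.31 [317. 190.  38.  52.]
top tray 0.69 [385. 203.  48.  50.]
top lump1_center 0.32 [317. 190.  48.  60.]
top bin 238 (array([ 0.4929, -0.3945,  0.1491,  0.1315]), 1.29)
top tray 261 (array([ 0.5112, -0.221 ,  0.1658,  0.1577]), 85.29)
side bin 0.58 [410. 324.  64.  56.]
side tray 0.93 [364. 265.  52.  57.]
side bin 351 (array([ 0.5133, -0.3944,  0.1059,  0.1376]), 5.57)
side tray 248 (array([ 0.5199, -0.2042,  0.1322,  0.1238]), 86.03)
```

View pics/side6.png

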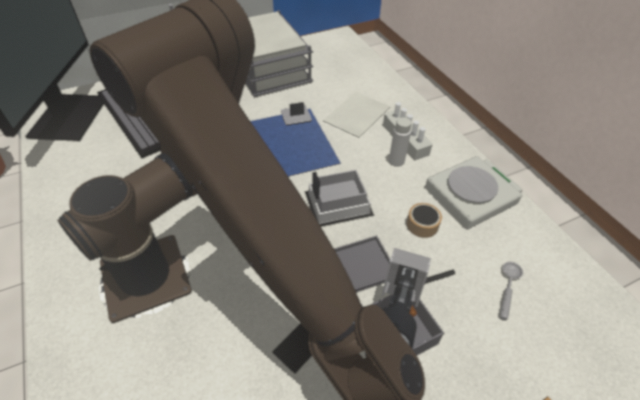

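View pics/top6.png

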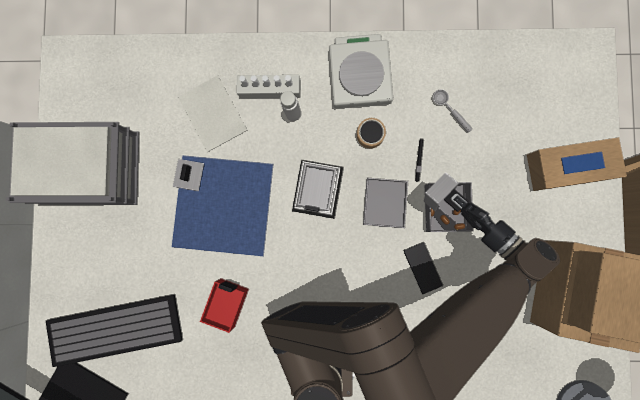

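```bash
python3 - <<'E'
import cv2
f=cv2.imread("pics/top6.png")[165:250,400:500]; cv2.imwrite("pics/t6c.png",cv2.resize(f,None,fx=7,fy=7,interpolation=cv2.INTER_CUBIC))
E
```

```text
(no output)
```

View pics/t6c.png

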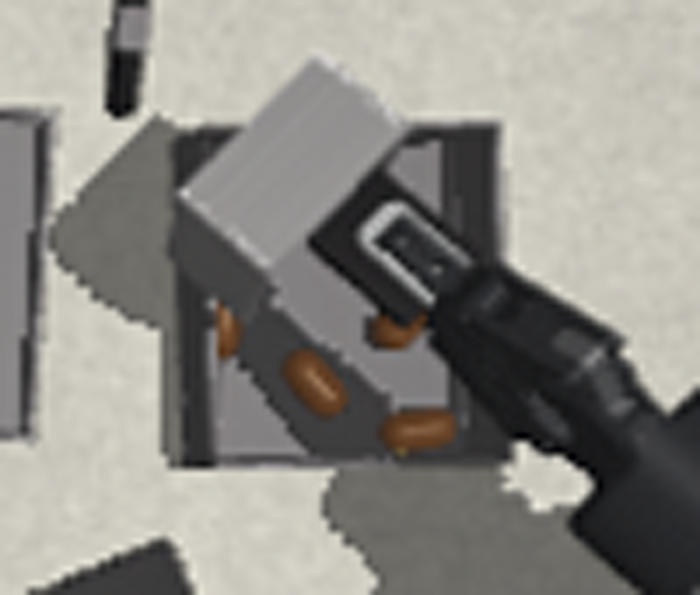

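Emit:
jog_arm(
  commands="0 0 0.03 0 0 0;0 0 0.06 0 0 0;0 0 0.08 -0.1 0.1 0;0.01 0.01 0.08 -0.2 0.2 0;0.02 0.02 0.08 -0.3 0.3 0;0.03 0.03 0.08 -0.4 0.4 0;0.04 0.04 0.08 -0.5 0.5 0;0.05 0.05 0.08 -0.6 0.6 0;0.06 0.06 0.08 -0.7 0.7 0;0.07 0.07 0.08 -0.8 0.8 0;0.075 0.075 0.08 -0.9 0.9 0;0.075 0.08 0.08 -0.954 0.954 0;0.075 0.08 0.08 -0.954 0.954 0;0.075 0.08 0.08 -0.954 0.954 0;0.075 0.08 0.08 -0.954 0.954 0",
)

```text
time: 21.85
eef_pos: [0.5847, -0.2812, 0.2761]
tcp_rot: [0.383, 0.924, 0.001, -0.0]
contact_force: [-0.2, -0.4, -1.8]
opening: 0.131
```

```bash
python3 st.py; python3 - <<'E'
from plant import *
from h import *
for n in("top","side"):
    c=vision.read_camera(n); cv2.imwrite(f"pics/{n}7.png",c["frame"][:,:,::-1])
    if n=="side": big(c,320,480,160,360,"s7",4)
    else: big(c,400,500,165,250,"t7",7)
E
```

```text
21.85 q [-6.050e-01  2.000e-01  1.598e+00  1.000e-03  1.344e+00 -1.390e+00] p [ 0.5847 -0.2812  0.2761] rot [ 3.829e-01  9.238e-01  7.000e-04 -1.000e-04] F [-0.22 -0.4  -1.85] op 0.131
tool y yaw 44.97301641334528 z [ 0.     0.001 -1.   ]
```

View pics/s7.png

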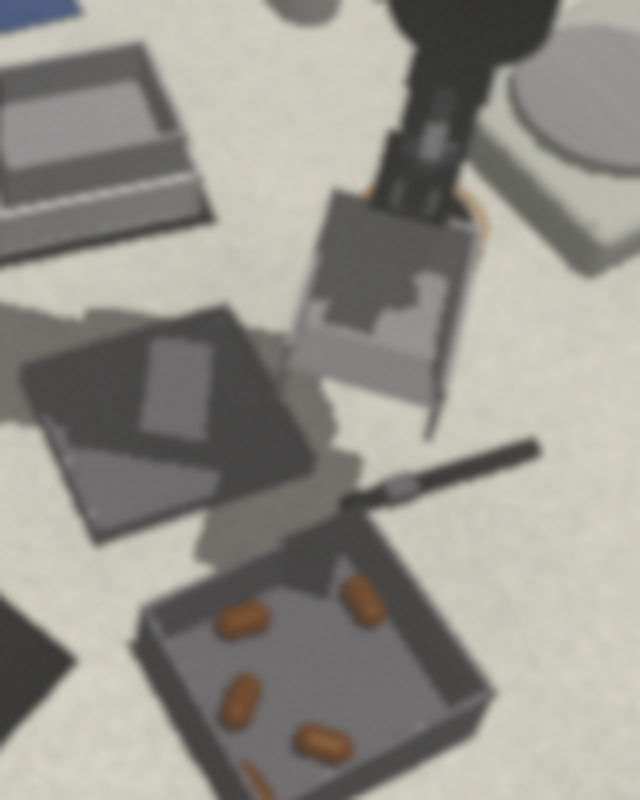

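View pics/t7.png

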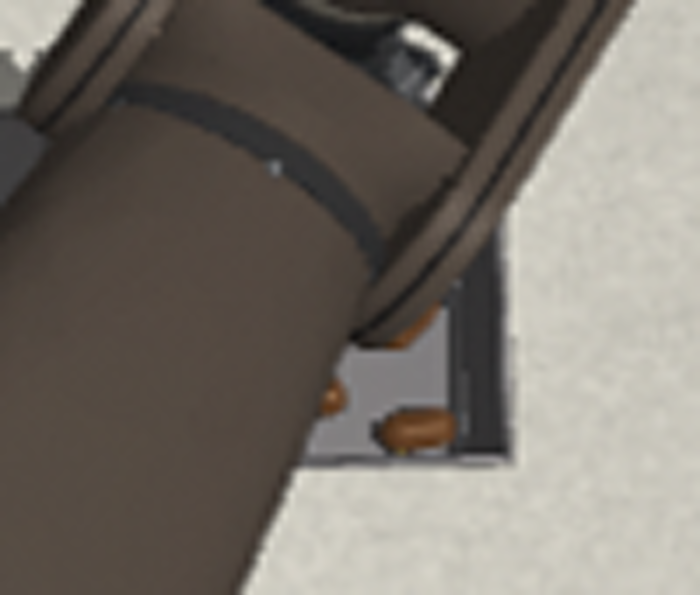

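Emit:
jog_arm(
  commands="0 0.03 0 0 0 -0.15;0 0.08 0 0 0 -0.3;0 0.13 0 0 0 -0.45;0 0.18 0 0 0 -0.6;0.01 0.24 0 0 0 -0.75;0.02 0.3 0 0 0 -0.87;0.024 0.36 0 0 0 -0.87;0.024 0.42 0 0 0 -0.87;0.024 0.48 0 0 0 -0.87;0.024 0.527 0 0 0 -0.87;0.024 0.527 0 0 0 -0.87;0.024 0.527 -0.04 0 0 -0.87;0.024 0.527 -0.08 0 0 -0.87;0.024 0.527 -0.11 0 0 -0.87;0.024 0.527 -0.11 0 0 -0.87",
)

```text
time: 23.82
eef_pos: [0.6075, 0.2444, 0.1627]
tcp_rot: [0.737, 0.676, -0.003, -0.001]
contact_force: [-0.5, -1.0, -0.9]
opening: 0.129
```

```bash
python3 st.py; python3 - <<'E'
from plant import *
from h import *
for n in("top","side"):
    c=vision.read_camera(n); cv2.imwrite(f"pics/{n}8.png",c["frame"][:,:,::-1])
    if n=="side": big(c,220,380,60,200,"s8",5)
    else: big(c,400,500,165,250,"t8",7)
E
```

```text
23.825 q [ 2.280e-01  3.070e-01  1.681e+00 -1.000e-03  1.161e+00  3.130e-01] p [0.6075 0.2444 0.1627] rot [ 0.7366  0.6763 -0.0031 -0.0015] F [-0.47 -1.03 -0.91] op 0.129
tool y yaw -4.885746346125145 z [-0.007 -0.002 -1.   ]
```

View pics/s8.png

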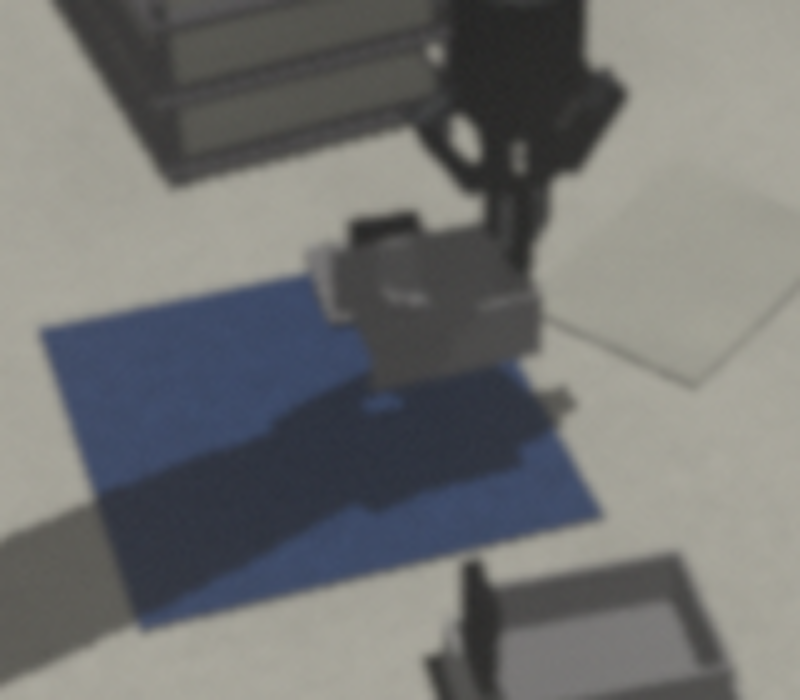

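View pics/t8.png

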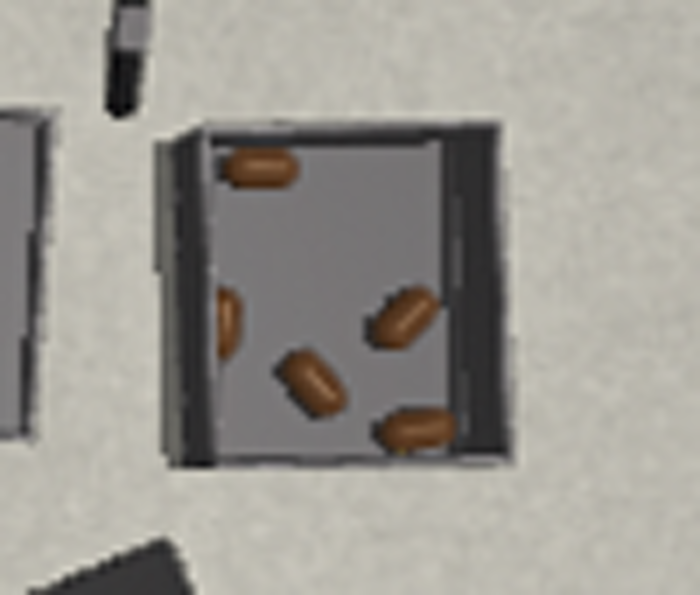

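Emit:
jog_arm(
  commands="0 0 -0.03 0 0 0;0 0 -0.06 0 0 0;0 0 -0.08 0 0 0;0 0 -0.09 0 0 0;0 0 -0.095 0 0 0;0 0 -0.098 0 0 0;0 0 -0.101 0 0 0;0 0 -0.101 0 0 0;0 0 -0.101 0 0 0",
)

```text
time: 25.05
eef_pos: [0.6095, 0.2466, 0.0656]
tcp_rot: [0.736, 0.677, 0.0, 0.0]
contact_force: [0.3, 1.5, -2.5]
opening: 0.126
```

```bash
python3 st.py
```

```text
25.05 q [ 0.23   0.421  1.727 -0.     0.993  0.314] p [0.6095 0.2466 0.0656] rot [7.36e-01 6.77e-01 4.00e-04 3.00e-04] F [ 0.28  1.47 -2.47] op 0.126
tool y yaw -4.785779076652572 z [ 0.001  0.    -1.   ]
```

Emit:
jog_arm(
  commands="0 0 -0.001 0 0 0;0 0 -0.002 0 0 0;0 0 -0.0025 0 0 0;0 0 -0.0025 0 0 0",
)

```text
time: 25.55
eef_pos: [0.6096, 0.2466, 0.064]
tcp_rot: [0.736, 0.677, 0.0, 0.0]
contact_force: [-2.6, -0.4, 5.8]
opening: 0.133
```

Contact; release and back off upward, then rotate for the pail.

Emit:
jog_arm(
  commands="0 0 0 0 0 0;0 0 0 0 0 0;0 0 0 0 0 0;0 0 0 0 0 0;0 0 0 0 0 0",
  gripper=60,
)

```text
time: 26.18
eef_pos: [0.6093, 0.2466, 0.0627]
tcp_rot: [0.736, 0.677, 0.0, 0.0]
contact_force: [-1.1, 0.5, -0.3]
opening: 0.603
```

Emit:
jog_arm(
  commands="0 0 0.05 0 0 0;0 0 0.1 0 0 0;0 0 0.15 0 0 0;0 0 0.17 0 0 0;-0.03 -0.05 0.17 0 0 -0.09;-0.06 -0.1 0.17 0 0 -0.09;-0.124 -0.223 0.17 0 0 -0.09;-0.124 -0.223 0.17 0 0 -0.09;-0.124 -0.223 0.17 0 0 -0.09;-0.124 -0.223 0.17 0 0 -0.09;-0.124 -0.223 0.17 0 0 -0.09;-0.124 -0.223 0.17 0 0 -0.09",
)

```text
time: 27.68
eef_pos: [0.4858, 0.0246, 0.2326]
tcp_rot: [0.765, 0.644, 0.0, -0.0]
contact_force: [0.4, -0.2, -0.1]
opening: 0.601
```

```bash
python3 st.py; python3 - <<'E'
from plant import *
from h import *
for n in("top","side"):
    c=vision.read_camera(n); cv2.imwrite(f"pics/{n}9.png",c["frame"][:,:,::-1])
    if n=="top": big(c,170,350,140,260,"t9",4)
E
```

```text
27.675 q [-0.158 -0.141  2.027  0.     1.256  0.013] p [0.4858 0.0246 0.2326] rot [ 7.651e-01  6.439e-01  1.000e-04 -1.000e-04] F [ 0.44 -0.2  -0.12] op 0.601
tool y yaw -9.836384115584767 z [ 0.  0. -1.]
```

View pics/t9.png

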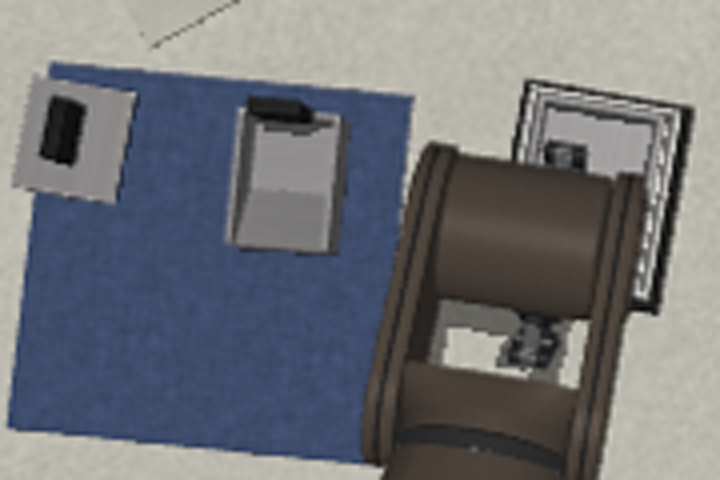

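View pics/side9.png

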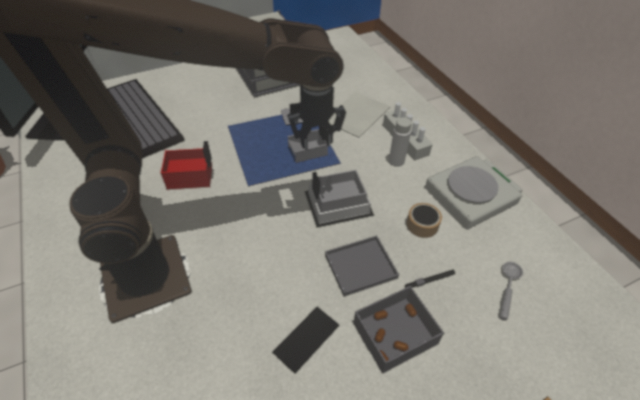

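Emit:
jog_arm(
  commands="0 0 -0.05 0 0 0;0 0 -0.09 0 0 0;0 0 -0.12 0 0 0;0 0 -0.135 0 0 0;0 0 -0.142 0 0 0;0 0 -0.142 0 0 0;0 0 -0.142 0 0 0",
)

```text
time: 28.65
eef_pos: [0.4864, 0.0234, 0.0921]
tcp_rot: [0.766, 0.643, 0.001, 0.001]
contact_force: [-0.6, 0.8, 0.3]
opening: 0.599
```

Emit:
jog_arm(
  commands="0 0 0 0 0 0;0 0 0 0 0 0;0 0 0 0 0 0;0 0 0 0 0 0;0 0 0 0 0 0;0 0 0 0 0 0;0 0 0 0 0 0;0 0 0 0 0 0",
  gripper=0,
  grip_force=110,
)

```text
time: 29.65
eef_pos: [0.4855, 0.0235, 0.0915]
tcp_rot: [0.766, 0.643, 0.0, 0.0]
contact_force: [-3.1, -0.4, 6.9]
opening: 0.124
```

```bash
python3 st.py
```

```text
29.65 q [-0.161  0.036  2.139 -0.     0.966  0.013] p [0.4855 0.0235 0.0915] rot [7.657e-01 6.432e-01 2.000e-04 2.000e-04] F [-3.13 -0.39  6.86] op 0.124
tool y yaw -9.936967507752684 z [ 0.001 -0.    -1.   ]
```

Emit:
jog_arm(
  commands="0 0 0.02 0 0 0;0 0 0.05 0 0 0;0 0 0.09 0 0 0;0 0 0.13 0 0 0;0 0 0.13 0 0 0;-0.01 0.05 0.13 0 0 0;-0.03 0.1 0.13 0 0 0;-0.06 0.16 0.13 0 0 0;-0.08 0.22 0.13 0 0 0;-0.1 0.28 0.13 0 0 0;-0.122 0.348 0.13 0 0 0;-0.122 0.348 0.13 0 0 0;-0.122 0.348 0.13 0 0 0;-0.122 0.348 0.13 0 0 0",
)

```text
time: 31.4
eef_pos: [0.3634, 0.3701, 0.2195]
tcp_rot: [0.766, 0.643, -0.001, 0.0]
contact_force: [0.5, -0.0, -2.3]
opening: 0.125
```

```bash
python3 st.py; python3 - <<'E'
from plant import *
from h import *
for n in("top","side"):
    c=vision.read_camera(n); cv2.imwrite(f"pics/{n}10.png",c["frame"][:,:,::-1])
    W=cloud(c)
    if n=="top": big(c,285,350,150,225,"dish_t",8)
    if n=="side": big(c,210,380,90,230,"s10",4)
    for r in cut_out(n,"packet1"):
        p=W[r["pixels"]]; p=p[~np.isnan(p[:,0])]; print(n,round(r["conf"],2),np.round(r["box"]),len(p), np.round(np.median(p,0),3),rect(p[:,:2]))
E
```

```text
31.4 q [ 5.990e-01 -5.000e-02  1.967e+00 -1.000e-03  1.226e+00  7.740e-01] p [0.3634 0.3701 0.2195] rot [ 7.662e-01  6.426e-01 -1.100e-03  3.000e-04] F [ 0.46 -0.02 -2.35] op 0.125
tool y yaw -10.02364525589991 z [-0.001 -0.002 -1.   ]
top 0.53 [317. 188.   9.  22.] 161 [0.557 0.011 0.027] (array([0.5571, 0.0118, 0.0264, 0.0602]), 80.44)
top 0.46 [329. 190.  11.  18.] 145 [ 0.547 -0.018  0.028] (array([ 0.5486, -0.0169,  0.0259,  0.0606]), 84.05)
side 0.75 [340. 197.  19.  12.] 163 [0.553 0.009 0.025] (array([0.5537, 0.012 , 0.0306, 0.0594]), 77.01)
side 0.69 [341. 206.  22.   8.] 140 [ 0.54  -0.017  0.025] (array([ 0.5413, -0.0225,  0.0445,  0.0621]), 80.76)
side 0.65 [432. 277.  53.  20.] 323 [ 0.642 -0.315  0.011] (array([ 0.642 , -0.3122,  0.1585,  0.0335]), 1.92)
```

View pics/dish_t.png

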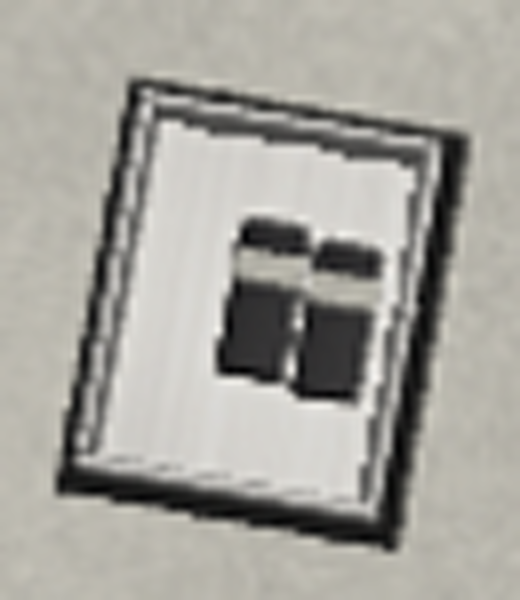

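View pics/s10.png

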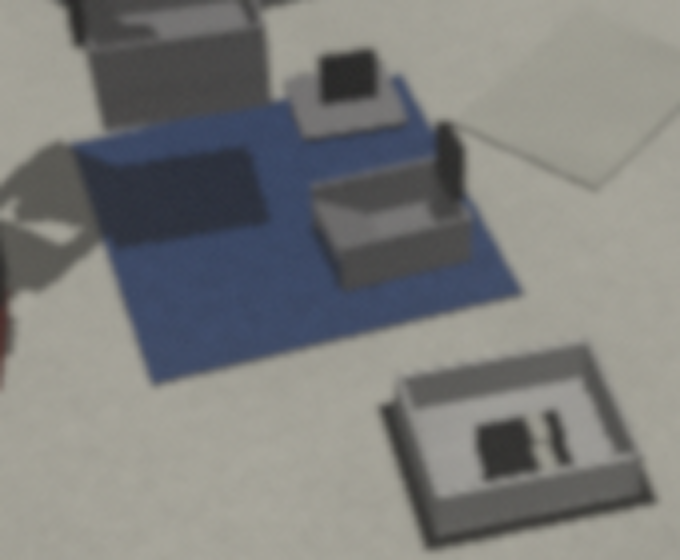

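Emit:
jog_arm(
  commands="0 0 -0.04 0 0 0;0 0 -0.08 0 0 0;0 0 -0.11 0 0 0;0 0 -0.12 0 0 0;0 0 -0.126 0 0 0;0 0 -0.129 0 0 0;0 0 -0.131 0 0 0;0 0 -0.131 0 0 0;0 0 -0.131 0 0 0",
)

```text
time: 32.72
eef_pos: [0.3635, 0.3718, 0.0903]
tcp_rot: [0.766, 0.643, 0.001, 0.0]
contact_force: [1.1, 0.0, -1.9]
opening: 0.126
```

Emit:
jog_arm(
  commands="0 0 -0.001 0 0 0;0 0 -0.002 0 0 0;0 0 -0.0025 0 0 0;0 0 -0.0025 0 0 0",
)

```text
time: 33.22
eef_pos: [0.3636, 0.3719, 0.0895]
tcp_rot: [0.766, 0.643, 0.0, 0.0]
contact_force: [-4.9, -2.0, 7.8]
opening: 0.126
```

```bash
python3 st.py
```

```text
33.225 q [ 6.02e-01  1.14e-01  2.06e+00 -1.00e-03  9.68e-01  7.75e-01] p [0.3636 0.3719 0.0895] rot [7.656e-01 6.433e-01 1.000e-04 2.000e-04] F [-4.89 -2.    7.81] op 0.126
tool y yaw -9.918953571834923 z [ 0. -0. -1.]
```

Emit:
jog_arm(
  commands="0 0 0 0 0 0;0 0 0 0 0 0;0 0 0 0 0 0;0 0 0 0 0 0;0 0 0 0 0 0",
  gripper=60,
)

```text
time: 33.85
eef_pos: [0.3633, 0.3715, 0.0872]
tcp_rot: [0.766, 0.643, 0.0, 0.0]
contact_force: [0.7, 0.4, 0.3]
opening: 0.602
```

Emit:
jog_arm(
  commands="0 0 0.05 0 0 0;0 0 0.1 0 0 0;0 0 0.15 0 0 0;0 0 0.15 0 0 0;0.05 -0.1 0.13 0 0 0;0.1 -0.2 0.11 0 0 0;0.192 -0.36 0.06 0 0 0;0.192 -0.36 0.06 0 0 0;0.192 -0.36 0.06 0 0 0;0.192 -0.36 0.06 0 0 0;0.192 -0.36 0.06 0 0 0;0.192 -0.36 0.06 0 0 0;0.192 -0.36 0.06 0 0 0",
  gripper=100,
)

```text
time: 35.48
eef_pos: [0.5545, 0.012, 0.1463]
tcp_rot: [0.766, 0.643, -0.0, -0.001]
contact_force: [-1.0, 0.8, -0.3]
opening: 1.0
```

```bash
python3 st.py; python3 - <<'E'
from plant import *
from h import *
for n in("top","side"):
    c=vision.read_camera(n); cv2.imwrite(f"pics/{n}11.png",c["frame"][:,:,::-1])
    if n=="side": big(c,210,380,90,230,"s11",4)
E
```

```text
35.475 q [-0.162  0.11   1.945  0.     1.088  0.012] p [0.5545 0.012  0.1463] rot [ 7.658e-01  6.431e-01 -5.000e-04 -8.000e-04] F [-0.97  0.83 -0.31] op 1.0
tool y yaw -9.956153371825776 z [-0.002  0.001 -1.   ]
```

View pics/s11.png

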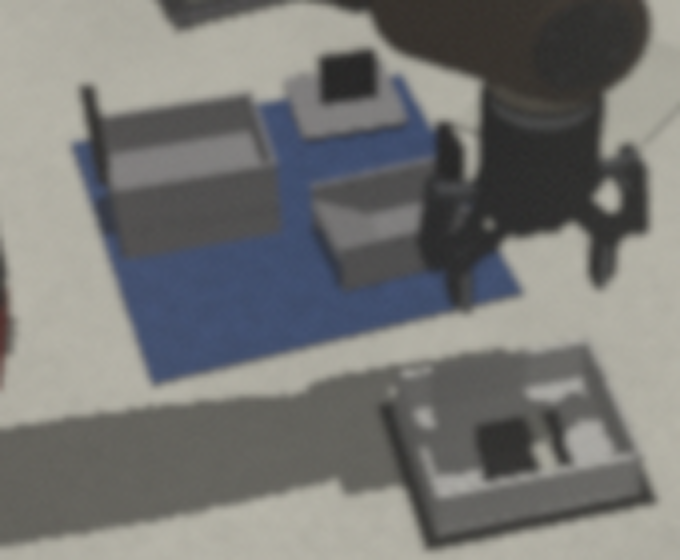

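View pics/top11.png

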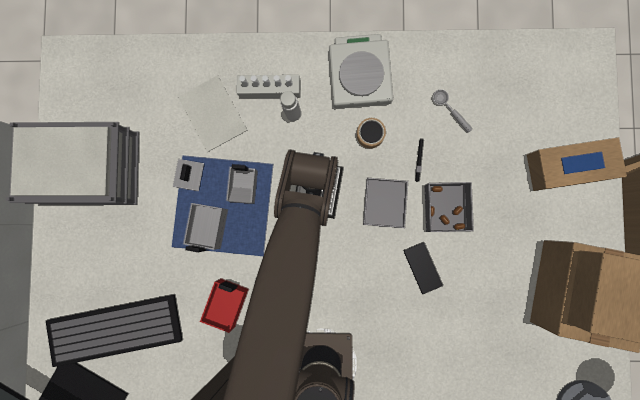

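Emit:
jog_arm(
  commands="0 0 -0.04 0 0 0;0 0 -0.08 0 0 0;0 0 -0.11 0 0 0;0 0 -0.13 0 0 0;0 0 -0.138 0 0 0;0 0 -0.143 0 0 0;0 0 -0.143 0 0 0;0 0 -0.143 0 0 0",
)

```text
time: 36.58
eef_pos: [0.5561, 0.0114, 0.0053]
tcp_rot: [0.766, 0.643, 0.001, 0.001]
contact_force: [0.8, 0.2, 0.1]
opening: 1.004
```

Emit:
jog_arm(
  commands="0 0 0 0 0 0;0 0 0 0 0 0;0 0 0 0 0 0;0 0 0 0 0 0;0 0 0 0 0 0;0 0 0 0 0 0",
  gripper=30,
  grip_force=60,
)

```text
time: 37.33
eef_pos: [0.5562, 0.0113, 0.0053]
tcp_rot: [0.766, 0.643, 0.001, 0.001]
contact_force: [0.2, 0.2, 5.5]
opening: 0.712
```

```bash
python3 st.py
```

```text
37.325 q [-0.162  0.326  1.995 -0.     0.818  0.012] p [0.5562 0.0113 0.0053] rot [7.657e-01 6.432e-01 7.000e-04 8.000e-04] F [0.16 0.18 5.46] op 0.712
tool y yaw -9.943313984004913 z [ 0.002 -0.    -1.   ]
```

Emit:
jog_arm(
  commands="0 0 0.02 0 0 0;0 0 0.05 0 0 0;0 0 0.09 0 0 0;0 0 0.09 0 0 0;-0.02 -0.06 0.09 0 0 0.04;-0.03 -0.12 0.09 0 0 0.085;-0.046 -0.188 0.09 0 0 0.085;-0.046 -0.188 0.09 0 0 0.085;-0.046 -0.188 0.09 0 0 0.085;-0.046 -0.188 0.09 0 0 0.085",
)

```text
time: 38.58
eef_pos: [0.5091, -0.1749, 0.0937]
tcp_rot: [0.737, 0.676, 0.0, -0.001]
contact_force: [-0.0, -0.1, -0.2]
opening: 0.71
```

```bash
python3 st.py; python3 - <<'E'
from plant import *
from h import *
c=vision.read_camera("side"); big(c,300,460,150,350,"s12",4)
W=cloud(c).reshape(-1,3)
ok=(abs(W[:,0]-.508)<.09)&(abs(W[:,1]+.2)<.09)&(W[:,2]>.013)&(W[:,2]<.028); print(rect(W[ok][:,:2]))
E
```

```text
38.575 q [-5.200e-01  1.470e-01  2.014e+00  1.000e-03  9.820e-01 -4.330e-01] p [ 0.5091 -0.1749  0.0937] rot [ 7.372e-01  6.757e-01  1.000e-04 -6.000e-04] F [-0.03 -0.12 -0.15] op 0.71
tool y yaw -4.99007304005047 z [-0.001  0.001 -1.   ]
(array([ 0.5057, -0.2034,  0.1338,  0.1517]), 85.03)
```

View pics/s12.png

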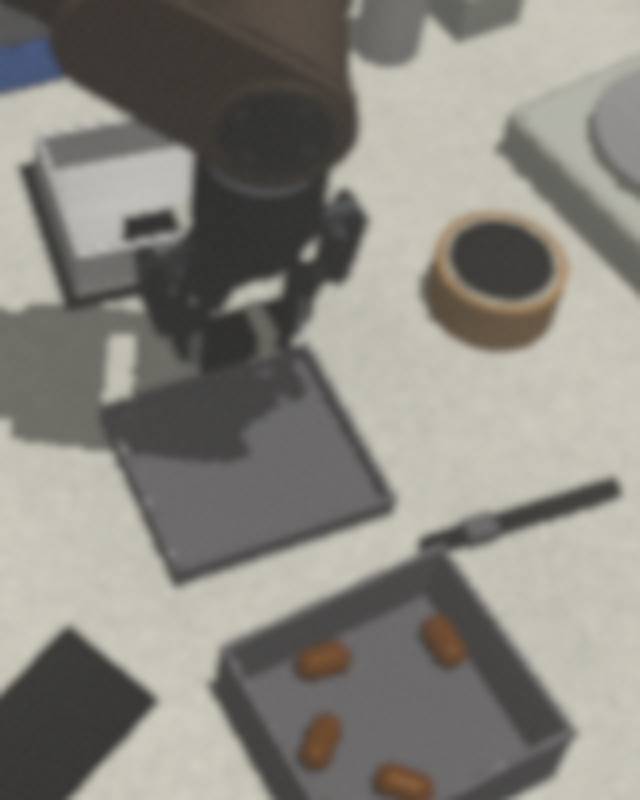

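Emit:
jog_arm(
  commands="0 0 -0.03 0 0 0;0 0 -0.06 0 0 0;0 0 -0.075 0 0 0;0 0 -0.083 0 0 0;0 0 -0.087 0 0 0;0 0 -0.089 0 0 0;0 0 -0.0905 0 0 0;0 0 -0.0905 0 0 0;0 0 -0.0905 0 0 0",
)

```text
time: 39.75
eef_pos: [0.5096, -0.1767, 0.0042]
tcp_rot: [0.738, 0.675, 0.0, 0.001]
contact_force: [0.7, -0.4, 0.0]
opening: 0.711
```

Emit:
jog_arm(
  commands="0 0 -0.001 0 0 0;0 0 -0.001 0 0 0;0 0 -0.001 0 0 0;0 0 -0.001 0 0 0",
  gripper=88,
)

```text
time: 40.25
eef_pos: [0.5093, -0.1764, 0.0028]
tcp_rot: [0.738, 0.675, 0.0, 0.0]
contact_force: [-0.4, -0.4, 0.1]
opening: 0.884
```

Emit:
jog_arm(
  commands="0 0 0.03 0 0 0;0 0 0.08 0 0 0;0 0 0.12 0 0 0;0.01 0.06 0.12 0 0 -0.085;0.037 0.159 0.12 0 0 -0.085;0.037 0.159 0.12 0 0 -0.085;0.037 0.159 0.12 0 0 -0.085;0.037 0.159 0.12 0 0 -0.085;0.037 0.159 0.12 0 0 -0.085",
  gripper=100,
)

```text
time: 41.38
eef_pos: [0.5462, -0.0186, 0.1227]
tcp_rot: [0.766, 0.643, 0.0, 0.0]
contact_force: [-0.0, -0.5, -0.2]
opening: 1.001
```

```bash
python3 st.py; python3 - <<'E'
from plant import *
from h import *
c=vision.read_camera("side"); big(c,300,460,150,350,"s13",4)
W=cloud(c)
for r in cut_out("side","packet1"):
        p=W[r["pixels"]]; p=p[~np.isnan(p[:,0])]; print(round(r["conf"],2),np.round(r["box"]),len(p), np.round(np.median(p,0),3),rect(p[:,:2]))
E
```

```text
41.375 q [-0.22   0.122  1.98  -0.     1.039 -0.044] p [ 0.5462 -0.0186  0.1227] rot [7.662e-01 6.426e-01 0.000e+00 2.000e-04] F [-0.05 -0.5  -0.24] op 1.001
tool y yaw -10.029916569906776 z [ 0. -0. -1.]
0.7 [358. 256.  22.  10.] 264 [ 0.507 -0.182  0.023] (array([ 0.5088, -0.1772,  0.0292,  0.06  ]), 82.85)
0.61 [341. 204.  22.   9.] 126 [ 0.546 -0.016  0.024] (array([ 0.5446, -0.0159,  0.0243,  0.0608]), 82.23)
```

View pics/s13.png

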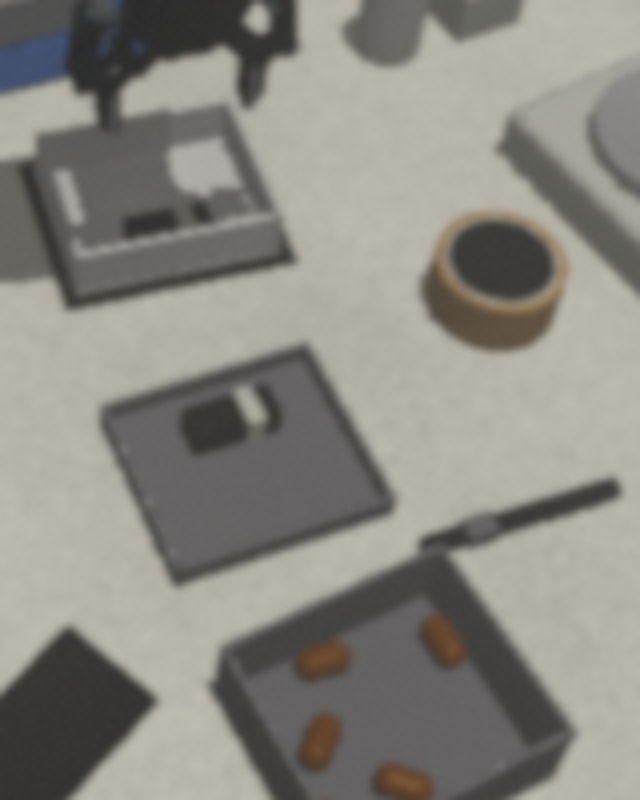

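Emit:
jog_arm(
  commands="0 0.001 -0.04 0 0 0;0 0.001 -0.08 0 0 0;0 0.001 -0.1 0 0 0;0 0.001 -0.113 0 0 0;0 0.001 -0.118 0 0 0;0 0.001 -0.118 0 0 0;0 0.001 -0.118 0 0 0",
)

```text
time: 42.35
eef_pos: [0.5472, -0.0167, 0.0059]
tcp_rot: [0.766, 0.643, 0.001, 0.001]
contact_force: [0.8, -0.1, -0.3]
opening: 1.001
```

Emit:
jog_arm(
  commands="0 0 0 0 0 0;0 0 0 0 0 0;0 0 0 0 0 0;0 0 0 0 0 0;0 0 0 0 0 0;0 0 0 0 0 0",
  gripper=30,
  grip_force=60,
)

```text
time: 43.1
eef_pos: [0.5473, -0.0166, 0.0059]
tcp_rot: [0.766, 0.643, 0.001, 0.001]
contact_force: [0.6, -0.3, 5.5]
opening: 0.707
```

```bash
python3 st.py
```

```text
43.1 q [-0.216  0.309  2.017  0.     0.814 -0.042] p [ 0.5473 -0.0166  0.0059] rot [7.657e-01 6.432e-01 7.000e-04 9.000e-04] F [ 0.57 -0.32  5.52] op 0.707
tool y yaw -9.936009657368563 z [ 0.002 -0.    -1.   ]
```

Emit:
jog_arm(
  commands="0 0 0.02 0 0 0;0 0 0.05 0 0 0;0 0 0.09 0 0 0;0 0 0.09 0 0 0;-0.02 -0.06 0.09 0 0 0.04;-0.03 -0.12 0.09 0 0 0.085;-0.042 -0.215 0.09 0 0 0.085;-0.042 -0.215 0.09 0 0 0.085;-0.042 -0.215 0.09 0 0 0.085;-0.042 -0.215 0.09 0 0 0.085;-0.042 -0.215 0.09 0 0 0.085",
)

```text
time: 44.48
eef_pos: [0.504, -0.2298, 0.0939]
tcp_rot: [0.737, 0.676, 0.0, -0.001]
contact_force: [-0.9, 0.1, -0.5]
opening: 0.708
```

```bash
python3 st.py; python3 - <<'E'
from plant import *
from h import *
c=vision.read_camera("side"); big(c,300,460,150,350,"s14",4)
W=cloud(c).reshape(-1,3)
ok=(abs(W[:,0]-.508)<.09)&(abs(W[:,1]+.2)<.09)&(W[:,2]>.013)&(W[:,2]<.028); print(rect(W[ok][:,:2]))
E
```

```text
44.475 q [-0.611  0.179  1.976  0.     0.988 -0.525] p [ 0.504  -0.2298  0.0939] rot [ 0.7371  0.6757  0.     -0.0008] F [-0.87  0.07 -0.46] op 0.708
tool y yaw -4.977547302572913 z [-0.001  0.001 -1.   ]
(array([ 0.5054, -0.2041,  0.1312,  0.1511]), 85.04)
```

View pics/s14.png

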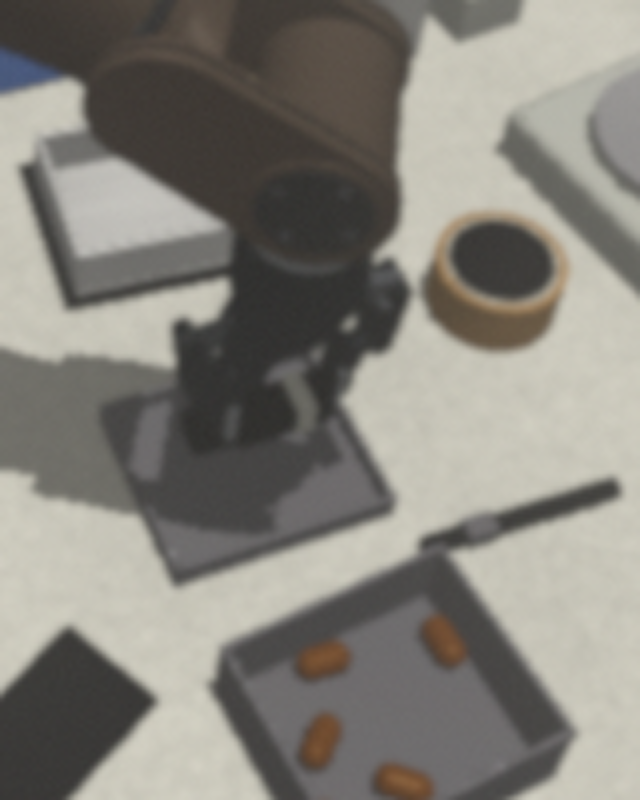

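Packet 2 is held over the tray; lowering.

Emit:
jog_arm(
  commands="0 0 -0.03 0 0 0;0 0 -0.06 0 0 0;0 0 -0.075 0 0 0;0 0 -0.083 0 0 0;0 0 -0.087 0 0 0;0 0 -0.09 0 0 0;0 0 -0.092 0 0 0;0 0 -0.092 0 0 0;0 0 -0.092 0 0 0",
)

```text
time: 45.65
eef_pos: [0.5051, -0.2319, 0.0049]
tcp_rot: [0.738, 0.675, 0.0, 0.001]
contact_force: [-3.1, 1.7, 6.7]
opening: 0.709
```

Emit:
jog_arm(
  commands="0 0 0 0 0 0;0 0 0 0 0 0;0 0 0 0 0 0;0 0 0 0 0 0",
  gripper=88,
)

```text
time: 46.15
eef_pos: [0.5043, -0.2314, 0.0027]
tcp_rot: [0.738, 0.675, 0.0, 0.0]
contact_force: [0.5, -0.2, -0.6]
opening: 0.879
```

Emit:
jog_arm(
  commands="0 0 0.03 0 0 0;0 0 0.08 0 0 0;0 0 0.14 0 0 0;0 0 0.2 0 0 0;0 0.1 0.25 0 0 0;0 0.2 0.28 0 0 0;0 0.2 0.28 0 0 0;0 0.2 0.28 0 0 0;0 0.2 0.28 0 0 0;0 0.2 0.28 0 0 0;0 0.2 0.28 0 0 0",
)

```text
time: 47.52
eef_pos: [0.5041, -0.0325, 0.2819]
tcp_rot: [0.738, 0.675, -0.0, -0.0]
contact_force: [-0.3, 0.3, 0.3]
opening: 0.879
```

```bash
python3 st.py; python3 - <<'E'
from plant import *
from h import *
for n in("top","side"):
    c=vision.read_camera(n); cv2.imwrite(f"pics/{n}15.png",c["frame"][:,:,::-1])
    W=cloud(c)
    for q in("packet1","tray","bin","lid","cup","pail","tape_roll","spray_can","marker"):
      for r in cut_out(n,q)[:3]:
        p=W[r["pixels"]]; p=p[~np.isnan(p[:,0])]; print(n,q,round(r["conf"],2),np.round(r["box"]), np.round(np.median(p,0),3),rect(p[:,:2]))
E
```

```text
47.525 q [-0.265 -0.132  1.928 -0.     1.346 -0.175] p [ 0.5041 -0.0325  0.2819] rot [ 7.382e-01  6.745e-01 -4.000e-04 -5.000e-04] F [-0.32  0.3   0.3 ] op 0.879
tool y yaw -5.163002706309243 z [-0.001  0.    -1.   ]
top packet1 0.68 [377. 204.  11.  21.] [ 0.512 -0.175  0.026] (array([ 0.5133, -0.1763,  0.027 ,  0.0612]), 84.63)
top packet1 0.54 [396. 203.   8.  22.] [ 0.511 -0.231  0.026] (array([ 0.5101, -0.2347,  0.0327,  0.0651]), 89.71)
top packet1 0.18 [372. 135.  32.  30.] [ 0.726 -0.153  0.046] (array([ 0.7277, -0.156 ,  0.0881,  0.0868]), 79.89)
top tray 0.87 [386. 202.  46.  50.] [ 0.506 -0.204  0.006] (array([ 0.5115, -0.2034,  0.1302,  0.1548]), 85.33)
top tray 0.43 [205. 227.  39.  48.] [0.427 0.363 0.039] (array([0.4302, 0.3692, 0.1154, 0.139 ]), 80.02)
top bin 0.57 [449. 207.  54.  52.] [ 0.501 -0.404  0.007] (array([ 0.4978, -0.3961,  0.157 ,  0.1371]), 1.7)
top lid 0.67 [191. 175.  32.  31.] [0.598 0.425 0.015] (array([0.6024, 0.4341, 0.0939, 0.0968]), 78.73)
top cup 0.68 [244. 182.  31.  36.] [0.569 0.253 0.022] (array([0.5665, 0.2514, 0.0811, 0.1149]), 85.36)
top 
[... 2500 characters left out ...]
  0.0882,  0.0856]), 44.66)
side tape_roll 0.56 [381. 334.  12.  14.] [ 0.45  -0.391  0.019] (array([ 0.4517, -0.389 ,  0.0305,  0.0185]), 37.61)
side tape_roll 0.36 [257. 133.  51.  40.] [0.427 0.35  0.042] (array([0.4255, 0.3601, 0.1047, 0.1374]), 80.71)
side spray_can 0.88 [401. 141.  27.  50.] [0.786 0.077 0.093] (array([0.845 , 0.1197, 0.1715, 0.0519]), 30.84)
side spray_can 0.71 [341. 201.  75.  51.] [0.548 0.014 0.006] (array([0.5558, 0.0252, 0.1787, 0.1802]), 81.34)
side marker 0.55 [430. 278.  50.  17.] [ 0.638 -0.315  0.011] (array([ 0.6384, -0.312 ,  0.1569,  0.0332]), 0.75)
side marker 0.42 [256. 134.  49.  40.] [0.427 0.352 0.043] (array([0.4372, 0.4112, 0.2084, 0.1427]), 80.16)
```

View pics/side15.png

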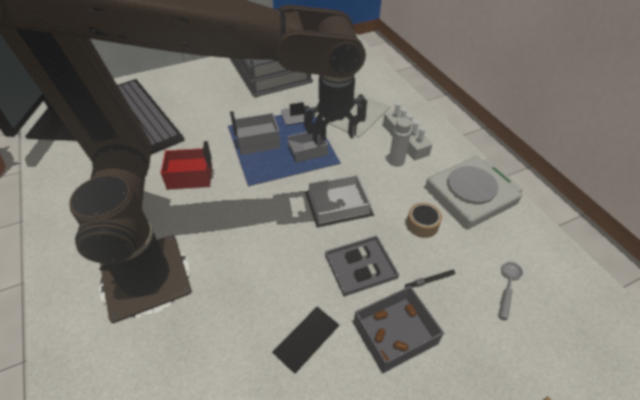

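View pics/top15.png

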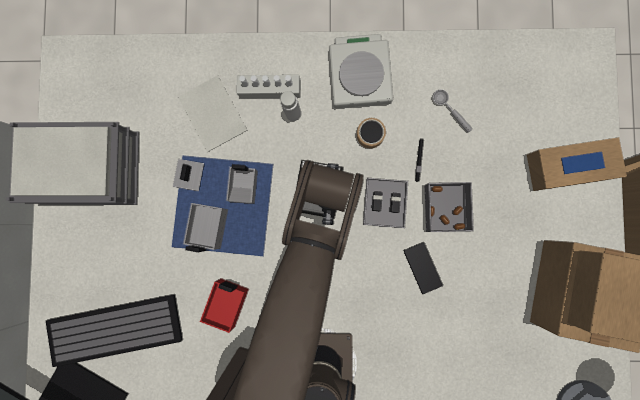

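```bash
python3 -c "
from plant import ctrl; print(ctrl.sign_off())"
```

```text
the job is handed in; nothing more can be done
None
```

I took the case apart in the required order and handed the job in at about 47.5 s of the 208 s allowed; the hand-in gave no verdict. The lid went onto the mat first. I then poured all 5 lumps seen in the cup into the deep bin and put the empty cup on the mat. The pail followed, and last the 2 packets under it went into the shallow tray.

- **Placement:** My last pictures from both cameras showed the lid, cup and pail standing upright on the mat, the 5 lumps inside the bin, and both packets flat on the tray floor, with the gripper clear of everything.
- **Bystanders:** The tape roll, can and marker measured at their starting positions to within a few millimetres.
- **Bin shift:** The bin moved about 20 mm in −y during the pour. I can't tell whether that was the random knock or the cup touching it, but every lump landed inside.
- **Lid margin:** The lid's plate overhangs the left edge of the mat slightly. Its centre is about 30 mm inside the mat limit.
- **Low-confidence finds:** The networks also proposed look-alikes (the red pail, and the tape roll as a cup). I set these aside by comparing them with the pictures. The two cameras disagreed by 3 to 4 mm, so I averaged them.

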